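# Turn the hexagonal tool rest channel-up and lay the spatula in it

### The arm

A 7-joint arm with a two-finger parallel gripper is mounted at the origin on a cart in front of the work surface, level with it; the furniture and walls round the work are solid. World frame = base frame: x ahead of the robot, y to its left, z up, the work surface at z = 0. Lengths are in m, angles in rad, forces in N, time in s.
With the tool pointing down it reaches from about 0.425 to 0.925 m from the base axis. Payload 6.8 kg.
Tool frame: the origin (TCP) lies midway between the tips of the shut fingers; the grasp point (between the pads) lies 19 mm behind it; z points along the fingers, y is the direction in which the jaws open and shut (so a half turn about z gives the same grasp; the last joint's range is limited). The gripper opens to 85 mm and grips with 20 to 120 N. Pads are 22 mm wide; open, the fingers measure 114 mm over their backs; the gripper's body (76 mm by 85 mm) begins 54 mm behind the grasp point. The pads swing forward as they close: fully open they stand 13 mm farther back than shut.
Start: joints at [1.112, 0.477, 0.022, 1.555, -0.011, 1.109, -0.083], TCP at [0.232, -0.634, 0.231] pointing down, gripper open.
Joint ranges: [-2.96, 2.96], [-0.34, 2.1], [-1.41, 1.46], [0.24, 2.44], [-1.37, 4.51], [0.17, 1.92], [-2.96, 2.96]. Speed limits (rad/s): [2.39, 2.39, 3.14, 3.14, 3.14, 3.14, 3.14].

### API

Orientations are given as a unit quaternion [w, x, y, z].
In Python, from station import * gives the robot as it stands. The module is installed in compiled form; this text tells all that it offers.
- The arm moves only by the tool jog_arm, never from a script. Its arguments are lists of equal length, an entry for each row: "dp": the shift along the tool's x, y, z in units of 25 mm (1.0 is 25 mm), a list of three; "angular": the turn, a rotation vector about the tool's x, y, z in units of 5 degrees (1.0 is 5 degrees), a list of three; "claw": the finger opening in mm, from 0 to 85.4. A call has exactly 5 rows; each row is the pose to reach, as a shift and turn from the pose commanded when the call began, along the tool's axes at that moment; what a row does not reach only later rows make up. A row lasts 1/10 s, in which the tool goes at most 50 mm and 8.59 degrees, less where a joint would pass 70% of its speed; a pose out of reach is approached as far as the arm can. A call with a gripper value outside its range is refused whole. The fingers move at their own pace and stop on an object; "grip_force" is the grip in N (left out, the last holds). Time passes only in rows, so rows that repeat a pose let the fingers close, or fill a call up. It gives the time, the measured TCP pose, the force and the opening at its end, in the units of the state.
- get_obs(): the state, without advancing time (a new reading comes with each control period).
- read_camera(name): name is "side" or "top" or "wrist"; returns a dict with "pixels" (400x640x3 uint8, blue, green, red), "camera_matrix" (3x3 intrinsics, pixels), "k1" (the pictures are not rectified: a ray, as slopes to the right and down, at radius r is drawn at 1 + k1 r^2 times it, then the intrinsics apply), "rvec" (rotation vector, rad) and "tvec" (3), from world to camera coordinates, as OpenCV has them. Camera axes: x right, y down, z forward; pixel columns grow to the right and rows downward; lengths in m; the calibration is good to about 2 mm. A picture is of the moment at which its call begins. There is no depth.
- hand_in(): hands the job in, once; it reports no verdict.
The state is a dict: "t": time; "q": joint angles; "joint_vel": joint speeds; "joint_torque": joint torques, N m; "eef_pos": TCP position; "tool_rot": TCP orientation; "contact_force": force on the tool from outside, world axes, zero at the start; "torque": the same for the moment, N m; "gripper_width": opening from 0.0 (shut) to 1.0 (fully open).
Only numpy, scipy, OpenCV 4.12 (cv2) and the standard library are available. Lean on these libraries where they do the work, as an engineer would, in place of code of your own. Each camera call takes 0.05 s, during which the arm holds its last target.

### The job

Roll the six-sided wooden tool rest over on the worktop, without carrying it or lifting it high, until the flat with the channel faces straight up, and only then lay the offset spatula's wooden handle in the channel, right way up and about midway along the rest, so that the blade sticks out past one end (either one) clear of the worktop. Leave the masking tape, the dessert cup and the kitchen timer where they are.

Things in the scene. Friction and masses are not known exactly. Their poses are not given: they have to be found in the camera images.
- rest: loose hexagonal wooden bar, 0.3 kg, 150 mm long, 64 mm across flats, 74 across corners. One flat has a channel along the whole length: 26 mm wide, 7 deep, open at both ends. At the start that flat looks sideways and down, two flats from the top, on either side. Origin: the bar's centre, 32 mm above the worktop. x along the bar (ends alike), z square out of the channelled flat (up when right)
- channel (a point): middle of the channel's floor, 25 mm from the bar's centre; 57 mm above the worktop when the channel faces up. Axes as those of the rest. Rolled over a lower edge (one side corner moved forward and up, past 30 deg, then it drops onto the next flat) the bar shifts 37 mm a flat; pushed level, it may slide instead. The blade has free room on the side away from the robot
- spatula_handle (a point): centre of the offset spatula's wooden handle (108 mm long, 20 wide, 19 high), half-way up, 10 mm above the worktop. x along the handle to the blade, z up. Loose, 0.09 kg, centre of mass about 10 mm from here towards the blade. Thin blade, 19 mm wide, level with the handle's underside, 75 to 165 mm from here
- masking_tape: bystander: roll of masking tape lying flat, 82 mm across, 24 mm high; origin at the centre of its underside
- cup: bystander: small filled dessert cup, 59 mm across, 44 mm high; origin at the centre of its underside
- timer: bystander: round white kitchen timer, 68 mm across, 56 mm high; origin at the centre of its underside

How it is judged:
On the way:
1. the rest lies with its channel up, and the spatula is not yet on it (angle between rest's own z axis and vertical below 0.08 rad and height (world z) of rest below 0.036 m and contact force between the fingers and rest below 0.5 N and horizontal distance between spatula_handle and rest above 0.08 m), for 0.2 s.
At the end, for the whole second after the job is handed in: The rest lies flat, channel straight up (0.08 rad), within 220 mm of its start; the spatula lies level and right way up with its handle on the channel floor (4 mm), along the bar within 0.12 rad, its centre within 35 mm of the middle along the bar and 8 mm across (angle between rest's own z axis and vertical below 0.08 rad and height (world z) of rest below 0.036 m and distance of rest from where it was at the start of the episode below 0.22 m and x of spatula_handle in the frame of rest between -0.035 and 0.035 m and y of spatula_handle in the frame of rest between -0.008 and 0.008 m and z of spatula_handle in the frame of rest between 0.03 and 0.038 m and angle between the x axis of spatula_handle and the x axis of rest, either way round below 0.12 rad and angle between spatula_handle's own z axis and vertical below 0.12 rad); the robot touches nothing.
It fails at once if the rest is picked up off the worktop (centre more than 80 mm high, that is 48 mm above where it lies) instead of rolled over (height (world z) of rest above 0.08 m).
It fails at once if the masking tape, the cup or the timer is moved by more than 30 mm (distance of any of masking_tape, cup, timer from where it was at the start of the episode above 0.03 m).
It also fails if it takes over 54 s, if anything falls off the work surface, if the arm or the gripper's body presses on something with over 40 N, if the wrist force passes 120 N, or if a joint passes its speed limit or range.

## Working session

There is one attempt and no reset: what is moved stays moved. The work goes in short steps, Python scripts to look and compute and a tool call to move; the robot and the scene stay as the last step left them, time stands still between calls to the robot, and variables do not carry over. Pictures are saved under pics/ and viewed, and the job is handed in when it is done.

Besides the shell and the picture viewer there is one more tool, called by a JSON object that holds its "method" and its "body". jog_arm: Moves the arm, as the interface text tells. Its arguments: {"type":"object","properties":{"dp":{"type":"array","items":{"type":"array","items":{"type":"number"}}},"angular":{"type":"array","items":{"type":"array","items":{"type":"number"}}},"claw":{"type":"array","items":{"type":"number"}},"grip_force":{"type":"number"}},"required":["dp","angular","claw"]}

```bash
mkdir -p pics; cat > h.py <<'E'
from station import *
import numpy as np, cv2
from scipy.spatial.transform import Rotation as R
def snap(n,f):
    c=read_camera(n); cv2.imwrite('pics/'+f+'.png',c['pixels']); np.savez('pics/'+f+'.npz',**c); return c
def load(f): return dict(np.load('pics/'+f+'.npz'))
def ray(c,u,v):
    K=c['camera_matrix']; k=float(c['k1'])
    p=cv2.undistortPoints(np.array([[[u,v]]],float),K,np.array([k,0,0,0.]),None,None,None)[0,0] if 1 else 0
    Rm=cv2.Rodrigues(c['rvec'])[0]; t=np.ravel(c['tvec'])
    return -Rm.T@t, Rm.T@np.array([p[0],p[1],1])
def onz(c,u,v,z=0):
    o,d=ray(c,u,v); return o+d*(z-o[2])/d[2]
def proj(c,P):
    return cv2.projectPoints(np.array(P,float).reshape(-1,1,3),c['rvec'],c['tvec'],c['camera_matrix'],np.array([float(c['k1']),0,0,0]))[0].reshape(-1,2)
E
python3 - <<'E'
from h import *
for n in ['side','top','wrist']:
    c=snap(n,n+'0'); print(n,onz(c,320,200)[:3],ray(c,320,200)[0])
o=get_obs(); print(o)
E
```

```text
side [ 0.51504079 -0.1870096   0.        ] [0.57615972 1.17616842 0.8308127 ]
top [ 0.53523893 -0.02145362  0.        ] [ 0.28666067 -0.04570991  1.36755683]
wrist [ 0.19901202 -0.64395994  0.        ] [ 0.29344215 -0.60931357  0.37306994]
{'t': 0.15, 'q': array([ 1.11191148,  0.47762756,  0.02235866,  1.55620659, -0.01149177,
        1.10932328, -0.08310437]), 'joint_vel': array([-6.30256838e-04, -1.76071790e-03,  5.41123442e-04, -2.80833120e-03,
        4.84533346e-04, -8.41319243e-05, -5.35287284e-04]), 'joint_torque': array([ 2.81864937e-03, -5.96921253e+01,  1.61050603e+00, -2.81491113e+01,
        1.27023342e-02,  6.48782312e-03,  1.82369064e-05]), 'eef_pos': array([ 0.2317808 , -0.63346931,  0.23054518]), 'tool_rot': array([-6.95002650e-04,  9.84657308e-01,  1.74497765e-01, -1.81032510e-04]), 'contact_force': array([-0.7028197 , -0.45575737,  0.48051932]), 'torque': array([-0.0617251 , -0.01541902,  0.05428437]), 'gripper_width': 0.9992366036795678}
```

View pics/side0.png

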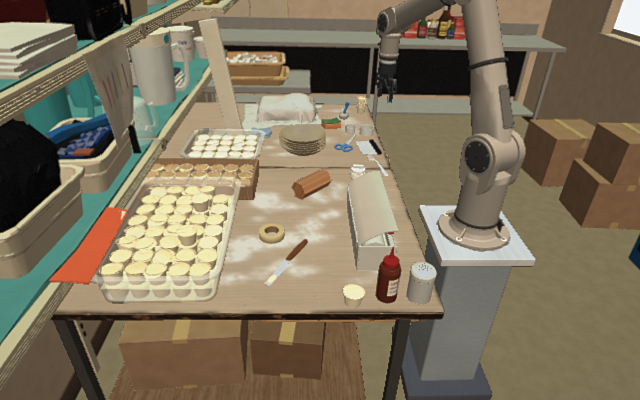

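View pics/top0.png

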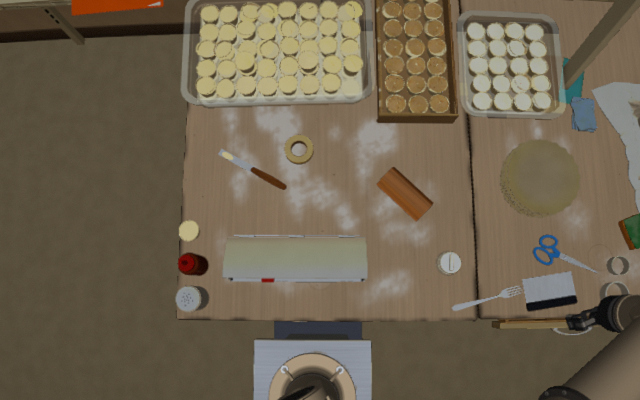

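The top view shows the rest at about (404,194), the spatula handle at (268,178) with its blade tip at (222,152), the tape at (299,149), the timer at (449,262) and the cup at (188,231). A long open box stands at (295,258).

```bash
python3 - <<'E'
from h import *
c=load('top0'); im=c['pixels']
cv2.imwrite('pics/topcrop.png',cv2.resize(im[140:240,360:460],(600,600),interpolation=cv2.INTER_CUBIC))
s=load('side0'); a=cv2.resize(s['pixels'][160:205,280:340],(800,600),interpolation=cv2.INTER_CUBIC); cv2.imwrite('pics/sidecrop.png',a)
cv2.imwrite('pics/spcrop.png',cv2.resize(im[135:210,210:310],(800,600),interpolation=cv2.INTER_CUBIC))
for n,(u,v),z in [('tape',(299,149),.024),('timer',(449,262),.056),('cup',(188.5,231),.044),('box1',(223,280),0.1),('box2',(366,280),.1),('box3',(366,237),.1),('restc',(404,194),.05),('h',(268,178),.02)]:
    print(n,onz(c,u,v,z).round(3))
for n,(u,v) in [('boxside a',(352,187)),('b',(358,268)),('c',(391,268))]: print(n,onz(s,u,v,0).round(3),onz(s,u,v,.1).round(3))
E
```

```text
tape [0.678 0.038 0.024]
timer [ 0.357 -0.366  0.056]
cup [0.441 0.339 0.044]
box1 [0.308 0.226 0.1  ]
box2 [ 0.31  -0.141  0.1  ]
box3 [ 0.42  -0.142  0.1  ]
restc [ 0.543 -0.252  0.05 ]
h [0.595 0.125 0.02 ]
boxside a [ 0.385 -0.287  0.   ] [ 0.408 -0.111  0.1  ]
b [0.413 0.202 0.   ] [0.433 0.319 0.1  ]
c [0.314 0.202 0.   ] [0.345 0.319 0.1  ]
```

View pics/topcrop.png

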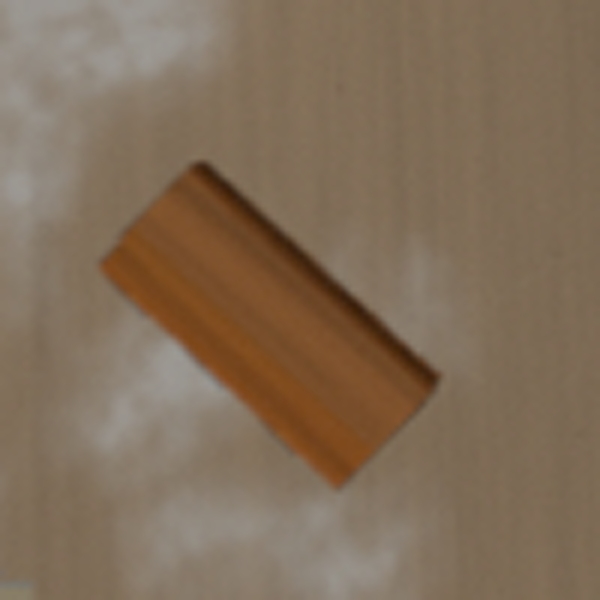

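View pics/sidecrop.png

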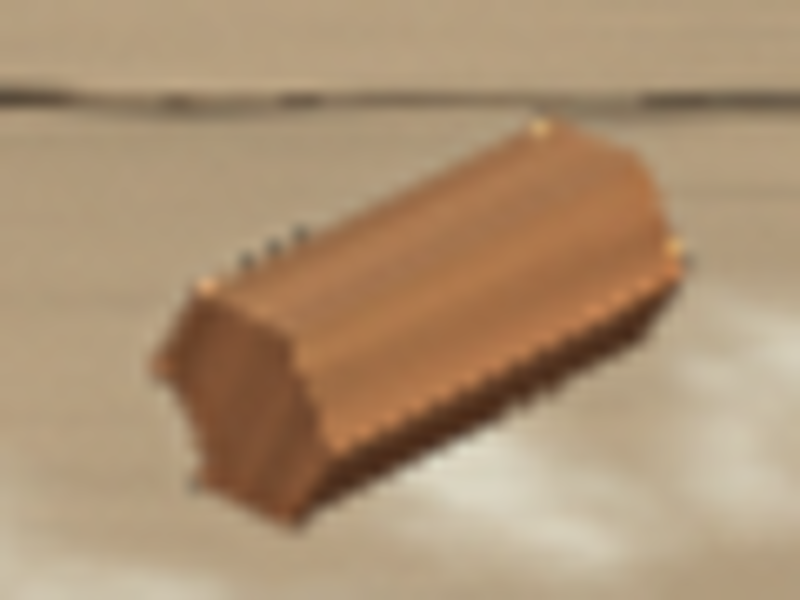

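View pics/spcrop.png

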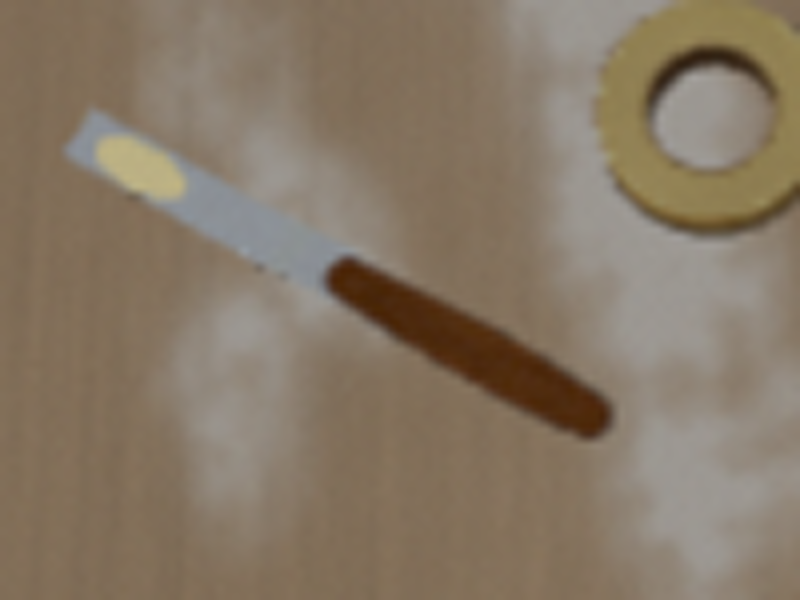

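```bash
python3 - <<'E'
from h import *
c=load('top0')
P=[onz(c,360+a/6,140+b/6,.032) for a,b in [(200,162),(437,380),(338,487),(102,263)]]
P=np.array(P); print(P.round(4)); print('c',P.mean(0))
print('len',np.linalg.norm(P[0]-P[1]),np.linalg.norm(P[3]-P[2]),'w',np.linalg.norm(P[0]-P[3]),np.linalg.norm(P[1]-P[2]))
d=P[0]-P[1]+P[3]-P[2]; d/=np.linalg.norm(d); print('axis',d, np.degrees(np.arctan2(d[1],d[0])))
# mask refine by minAreaRect
hsv=cv2.cvtColor(c['pixels'],cv2.COLOR_BGR2HSV)
print(hsv[194,404],hsv[178,268],hsv[150,420])
# spatula handle
H=[onz(c,210+a/8,135+b/8,.012) for a,b in [(333,272),(605,422)]]
T=onz(c,210+80/8,135+130/8,.001)
print('handle',np.round(H,4),np.mean(H,0),np.linalg.norm(H[0]-H[1]),'tip',T)
d=H[0]-H[1]; print(np.degrees(np.arctan2(d[1],d[0])))
# box height via two views : corners
def tri(a,ua,b,ub):
    o1,d1=ray(a,*ua);o2,d2=ray(b,*ub);A=np.stack([d1,-d2],1);s=np.linalg.lstsq(A,o2-o1,rcond=None)[0];p,q=o1+s[0]*d1,o2+s[1]*d2
    return ((p+q)/2).round(3),np.linalg.norm(p-q).round(4)
s=load('side0')
cv2.imwrite('pics/boxside.png',cv2.resize(s['pixels'][150:280,335:405],None,fx=4.6,fy=4.6,interpolation=cv2.INTER_CUBIC))
cv2.imwrite('pics/boxtop.png',cv2.resize(c['pixels'][220:300,215:375],None,fx=5,fy=5,interpolation=cv2.INTER_CUBIC))
E
```

```text
[[ 0.6231 -0.2269  0.032 ]
 [ 0.5199 -0.3336  0.032 ]
 [ 0.4703 -0.2863  0.032 ]
 [ 0.575  -0.1802  0.032 ]]
c [ 0.54709685 -0.25675592  0.032     ]
len 0.1484553186363057 0.14896207544478235 w 0.06705477455198525 0.06856348412412065
axis [0.69888635 0.71523274 0.        ] 45.662276498454716
[ 14 166 118] [ 13 195  77] [ 17  85 129]
handle [[0.6231 0.1739 0.012 ]
 [0.5683 0.0755 0.012 ]] [0.59566979 0.1247092  0.012     ] 0.11257750942738215 tip [0.67944214 0.27023257 0.001     ]
60.85384959803669
```

View pics/boxside.png

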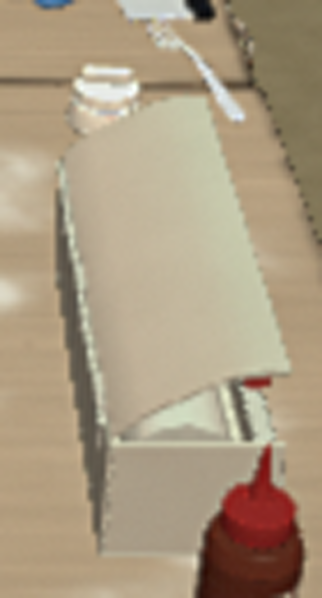

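View pics/boxtop.png

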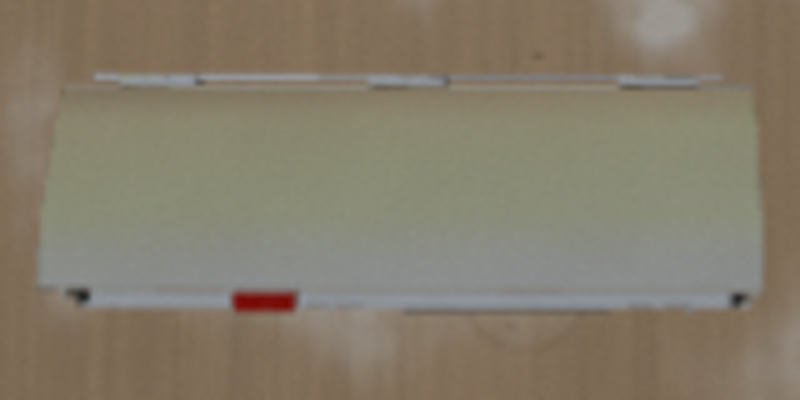

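```bash
cat >> h.py <<'E'
a_=np.array([.699,.715,0]); a_/=np.linalg.norm(a_)
def frame(head,th=0):
    """tool orient: x heading head deg, pointing down, then rotated about tool x by th deg"""
    h=np.radians(head); x=np.array([np.cos(h),np.sin(h),0]); z=np.array([0,0,-1.]); y=np.cross(z,x)
    return R.from_matrix(np.stack([x,y,z],1))*R.from_rotvec([np.radians(th),0,0])
def cur():
    o=get_obs(); q=o['tool_rot']; return o['eef_pos'],R.from_quat([q[1],q[2],q[3],q[0]])
def rel(p,r,p0=None,r0=None):
    if p0 is None: p0,r0=cur()
    dp=r0.inv().apply(np.array(p)-p0)/.025; w=(r0.inv()*r).as_rotvec(degrees=True)/5
    return dp.round(3).tolist(),w.round(3).tolist()
def graspTCP(c,head,th,k=.011):
    """c bar centre; TCP k past centre along tool z"""
    return np.array(c)+frame(head,th).as_matrix()[:,2]*k
def st():
    o=get_obs(); p,r=cur(); print('t',round(o['t'],2),'p',p.round(4),'F',o['contact_force'].round(1),'w',round(o['gripper_width']*85.4,1))
    M=r.as_matrix(); print(' head',np.degrees(np.arctan2(M[1,0],M[0,0])).round(2),'th',np.degrees(np.arctan2(-M[:,2]@np.cross([0,0,-1],M[:,0]),-M[2,2])).round(2),'xz',M[2,0].round(4),'q',o['q'].round(2))
E
python3 - <<'E'
from h import *
st(); c=[.547,-.257,.032]
print(rel(graspTCP(c,45.7,30,-.09),frame(45.7,30)))
print(rel([.547,-.257,.28],frame(45.7,0)))
E
```

```text
t 0.15 p [ 0.2318 -0.6335  0.2305] F [-0.7 -0.5  0.5] w 85.3
 head 20.1 th 0.08 xz -0.0001 q [ 1.11  0.48  0.02  1.56 -0.01  1.11 -0.08]
([17.794, -8.179, 4.834], [5.883, -1.343, -5.001])
([17.015, -9.812, -1.966], [-0.016, -0.002, -5.12])
```

{"method": "jog_arm", "body": {"dp": [[17.0,-9.8,-2],[17.0,-9.8,-2],[17.0,-9.8,-2],[17.0,-9.8,-2],[17.0,-9.8,-2]], "angular": [[0,0,-5.12],[0,0,-5.12],[0,0,-5.12],[0,0,-5.12],[0,0,-5.12]], "claw": [85.4,85.4,85.4,85.4,85.4], "grip_force": 40}}

```text
t: 0.65
eef_pos: [0.3924, -0.4415, 0.2567]
tool_rot: [-0.0, 0.922, 0.388, -0.0]
contact_force: [0.3, -0.4, -0.2]
gripper_width: 0.999
```

```bash
python3 - <<'E'
from h import *
st(); c=snap('wrist','w1')
print(rel(graspTCP([.547,-.257,.032],45.7,30,-.09),frame(45.7,30)))
E
```

```text
t 0.65 p [ 0.3924 -0.4415  0.2567] F [ 0.3 -0.4 -0.2] w 85.3
 head 45.69 th 0.01 xz 0.0 q [ 0.86  0.32 -0.16  1.73  0.06  1.1  -0.08]
([9.084, 1.175, 5.973], [6.009, -0.036, 0.149])
```

View pics/w1.png

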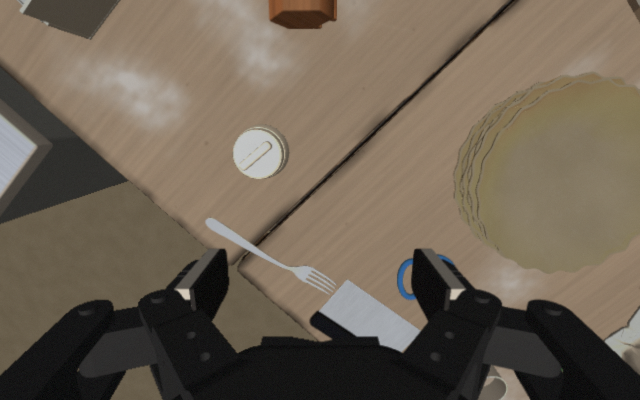

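The wrist view shows the rest at (303,12). There is a notch on its right, lower side at (330,22), so the channel is on the far side and the rest must roll towards the robot.

{"method": "jog_arm", "body": {"dp": [[9.08,1.18,4],[9.08,1.18,4],[9.08,1.18,4],[9.08,1.18,4.5],[9.08,1.18,4.5]], "angular": [[6,0,0],[6,0,0],[6,0,0],[6,0,0],[6,0,0]], "claw": [85.4,85.4,85.4,85.4,85.4]}}

```text
t: 1.2
eef_pos: [0.5686, -0.304, 0.1428]
tool_rot: [-0.241, 0.89, 0.374, -0.102]
contact_force: [0.2, -0.6, -1.0]
gripper_width: 1.004
```

```bash
python3 - <<'E'
from h import *
st(); c=snap('wrist','w2')
E
```

```text
t 1.2 p [ 0.5686 -0.304   0.1428] F [ 0.2 -0.6 -1. ] w 85.7
 head 45.64 th 30.28 xz -0.0013 q [ 0.58  0.82 -0.2   1.27 -0.04  1.56 -0.36]
```

View pics/w2.png

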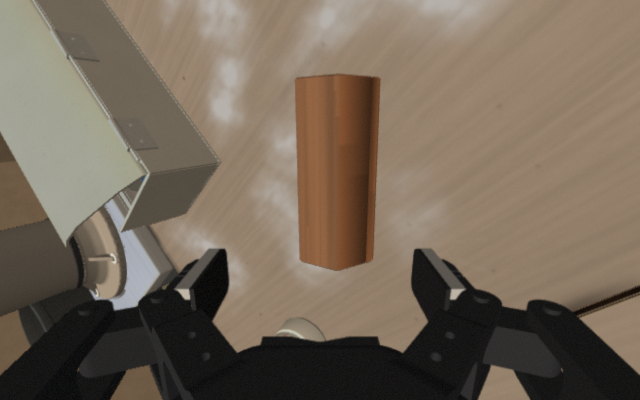

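The wrist view shows the rest between the jaws. Its upper ridge runs from (337,74) to (338,268), and the box corner is at about (218,160).

```bash
python3 - <<'E'
from h import *
c=load('w2')
e=[onz(c,337.5,74,.064),onz(c,338,269,.064)]
print(np.round(e,4),np.linalg.norm(e[0]-e[1])); d=e[0]-e[1]; print(np.degrees(np.arctan2(d[1],d[0])))
n=np.array([.7157,-.6984,0]); m=(e[0]+e[1])/2; print('centre',m-n*.0185)
C=np.array([.547,-.257,.032]); a=np.array([.6984,.7157,0])
for dn,dz in [(18.5,32),(-18.5,32),(-37,0),(37,0),(18.5,-32)]:
  print(dn,dz,proj(c,[C+a*s*.075+n*dn/1e3+[0,0,dz/1e3] for s in(1,-1)]).round(1).tolist())
E
```

```text
[[ 0.6116 -0.2123  0.064 ]
 [ 0.5105 -0.3194  0.064 ]] 0.14727464423783182
46.653662792773595
centre [ 0.54779292 -0.25294418  0.064     ]
18.5 32 [[342.0, 76.9], [339.1, 274.7]]
-18.5 32 [[297.2, 80.2], [301.0, 264.2]]
-37 0 [[300.4, 85.2], [303.4, 246.9]]
37 0 [[383.5, 80.0], [374.7, 264.1]]
18.5 -32 [[375.1, 84.9], [368.4, 246.8]]
```

```bash
python3 - <<'E'
from h import *
c=[.548,-.254,.032]
print(rel(graspTCP(c,46.2,30,-.03),frame(46.2,30)))
print(rel(graspTCP(c,46.2,30,.011),frame(46.2,30)))
E
```

```text
([0.455, 0.583, 3.422], [-0.107, -0.06, 0.022])
([0.446, 0.598, 5.062], [-0.107, -0.06, 0.022])
```

{"method": "jog_arm", "body": {"dp": [[0.45,0.6,1],[0.45,0.6,2.2],[0.45,0.6,3.4],[0.45,0.6,4.4],[0.45,0.6,5.05]], "angular": [[-0.1,-0.06,0],[-0.1,-0.06,0],[-0.1,-0.06,0],[-0.1,-0.06,0],[-0.1,-0.06,0]], "claw": [85.4,85.4,85.4,85.4,85.4]}}

```text
t: 1.75
eef_pos: [0.5377, -0.2605, 0.0282]
tool_rot: [-0.235, 0.891, 0.376, -0.102]
contact_force: [-1.0, 0.3, 0.4]
gripper_width: 1.001
```

{"method": "jog_arm", "body": {"dp": [[0,0,0],[0,0,0],[0,0,0],[0,0,0],[0,0,0]], "angular": [[0,0,0],[0,0,0],[0,0,0],[0,0,0],[0,0,0]], "claw": [85.4,75,70,60,60]}}

```text
t: 2.25
eef_pos: [0.5407, -0.2622, 0.0314]
tool_rot: [-0.233, 0.891, 0.376, -0.1]
contact_force: [1.5, -2.3, 5.6]
gripper_width: 0.735
```

```bash
python3 - <<'E'
from h import *
st(); c=snap('side','s2');snap('wrist','w3')
cv2.imwrite('pics/s2c.png',cv2.resize(c['pixels'][80:230,240:400],(800,600),interpolation=cv2.INTER_CUBIC))
E
```

```text
t 2.25 p [ 0.5407 -0.2622  0.0314] F [ 1.5 -2.3  5.6] w 62.8
 head 45.82 th 29.35 xz -0.0039 q [ 0.57  0.87 -0.21  1.46 -0.02  1.31 -0.37]
```

View pics/s2c.png

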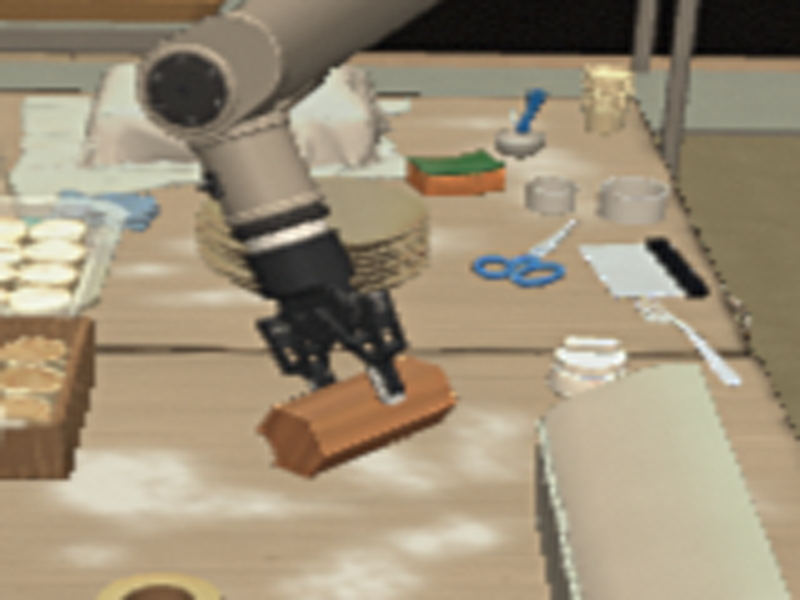

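View pics/w3.png

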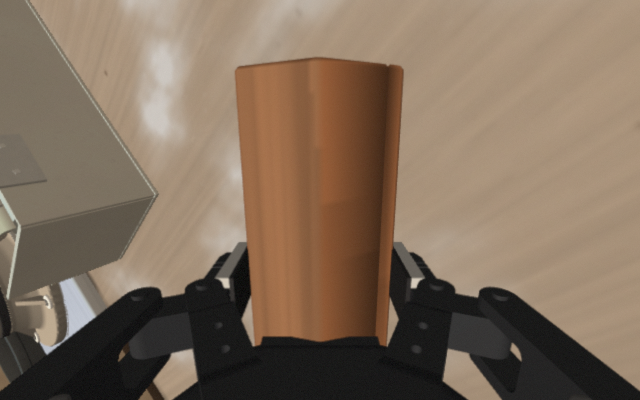

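```bash
cat >> h.py <<'E'
def nvec(head):
    h=np.radians(head); return np.array([np.sin(h),-np.cos(h),0])
def rollrows(pm,rm,pc,rc,C,head,phis,slide=0,up=0):
    """pm,rm measured grasp pose; pc,rc commanded; roll about near lower edge; returns rows"""
    n=nvec(head); a=np.array([np.cos(np.radians(head)),np.sin(np.radians(head)),0])
    E=np.array(C)-n*.0185-[0,0,.032]
    for ph in phis:
        q=R.from_rotvec(-np.radians(ph)*a)
        p=E+q.apply(pm-E)+n*slide+[0,0,up]
        print(ph,rel(p,q*rm,pc,rc))
E
python3 - <<'E'
from h import *
C=[.548,-.254,.032]; pc=graspTCP(C,46,30,.011); rc=frame(45.9,29.8); pm,rm=cur()
print(pc,pm)
rollrows(pm,rm,pc,rc,C,46,[0],.045,.001)
E
```

```text
[ 0.54404363 -0.25017938  0.02247372] [ 0.54069741 -0.26217776  0.03141896]
0 ([-0.435, 1.571, -1.358], [-0.091, -0.031, 0.036])
```

```bash
python3 - <<'E'
from h import *
C=[.548,-.254,.032]; pm,rm=cur(); st()
rollrows(pm,rm,pm,rm,C,46,[0],.045,.001)
E
```

```text
t 2.35 p [ 0.5407 -0.2622  0.0314] F [ 0.9 -1.8  6. ] w 63.0
 head 45.82 th 29.35 xz -0.0039 q [ 0.57  0.87 -0.21  1.46 -0.02  1.31 -0.37]
0 ([0.006, 1.549, -0.917], [0.0, 0.0, 0.0])
```

{"method": "jog_arm", "body": {"dp": [[0,0.4,-0.23],[0,0.8,-0.46],[0,1.2,-0.7],[0,1.55,-0.92],[0,1.55,-0.92]], "angular": [[0,0,0],[0,0,0],[0,0,0],[0,0,0],[0,0,0]], "claw": [60,60,60,60,60]}}

```text
t: 2.85
eef_pos: [0.5728, -0.2931, 0.0315]
tool_rot: [-0.233, 0.891, 0.376, -0.101]
contact_force: [1.4, -1.3, 4.3]
gripper_width: 0.733
```

```bash
python3 - <<'E'
from h import *
st(); snap('side','s3'); c=snap('wrist','w4'); st()
cv2.imwrite('pics/s3c.png',cv2.resize(load('s3')['pixels'][80:230,240:400],(800,600),interpolation=cv2.INTER_CUBIC))
C=np.array([.548,-.254,.032])+nvec(46)*.045; pm,rm=cur(); print(C)
rollrows(pm,rm,pm,rm,C,46,[7,14,21,28,35,42,49,56],0,0)
E
```

```text
t 2.85 p [ 0.5728 -0.2931  0.0315] F [ 1.4 -1.3  4.3] w 62.6
 head 45.83 th 29.44 xz -0.0038 q [ 0.57  0.93 -0.2   1.33 -0.01  1.38 -0.36]
t 2.95 p [ 0.5728 -0.293   0.0315] F [ 1.6 -1.8  3.8] w 62.8
 head 45.83 th 29.36 xz -0.0037 q [ 0.57  0.93 -0.2   1.33 -0.01  1.38 -0.36]
[ 0.58037029 -0.28525963  0.032     ]
7 ([-0.001, -0.178, 0.008], [-1.4, 0.006, 0.003])
14 ([-0.001, -0.354, 0.038], [-2.8, 0.012, 0.005])
21 ([-0.002, -0.525, 0.088], [-4.2, 0.019, 0.008])
28 ([-0.003, -0.688, 0.16], [-5.6, 0.025, 0.01])
35 ([-0.003, -0.842, 0.25], [-7.0, 0.031, 0.013])
42 ([-0.004, -0.983, 0.359], [-8.4, 0.037, 0.015])
49 ([-0.004, -1.11, 0.484], [-9.8, 0.043, 0.018])
56 ([-0.004, -1.221, 0.624], [-11.2, 0.049, 0.02])
```

View pics/s3c.png

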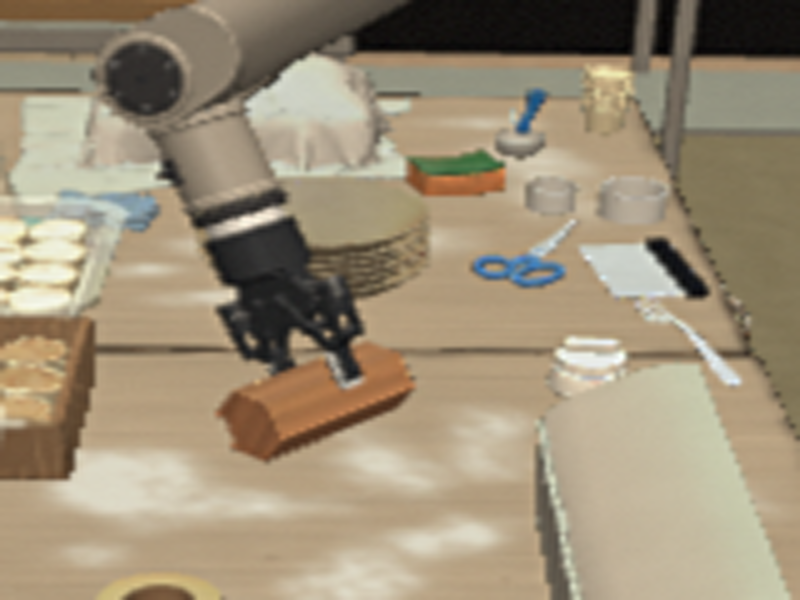

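{"method": "jog_arm", "body": {"dp": [[0,-0.178,0.008],[0,-0.354,0.038],[0,-0.525,0.088],[0,-0.688,0.16],[0,-0.688,0.16]], "angular": [[-1.4,0,0],[-2.8,0,0],[-4.2,0,0],[-5.6,0,0],[-5.6,0,0]], "claw": [60,60,60,60,60]}}

```text
t: 3.45
eef_pos: [0.5552, -0.2765, 0.0354]
tool_rot: [-0.012, 0.92, 0.391, -0.009]
contact_force: [0.1, 1.4, -2.7]
gripper_width: 0.731
```

```bash
python3 - <<'E'
from h import *
st(); snap('side','s4'); st()
cv2.imwrite('pics/s4c.png',cv2.resize(load('s4')['pixels'][80:230,240:400],(800,600),interpolation=cv2.INTER_CUBIC))
C=np.array([.580,-.285,.032]);pm=np.array([.5728,-.293,.0315]); rm=frame(45.83,29.4)
q=R.from_rotvec(-np.radians(28)*np.array([np.cos(np.radians(46)),np.sin(np.radians(46)),0]))
E=C-nvec(46)*.0185-[0,0,.032]
pc=E+q.apply(pm-E); print(pc)
rollrows(pm,rm,pc,q*rm,C,46,[35,42,49,57],0,0.001)
E
```

```text
t 3.45 p [ 0.5552 -0.2765  0.0354] F [ 0.1  1.4 -2.7] w 62.4
 head 46.06 th 1.69 xz -0.0061 q [ 0.48  0.64 -0.15  1.79  0.13  0.75 -0.51]
t 3.5 p [ 0.5571 -0.2784  0.0358] F [ 0.2 -0.2 -3.1] w 62.9
 head 45.99 th 1.69 xz -0.0059 q [ 0.48  0.64 -0.15  1.79  0.13  0.75 -0.51]
[ 0.56057261 -0.28119215  0.03667554]
35 ([-0.0, -0.18, -0.034], [-1.4, 0.004, -0.002])
42 ([-0.001, -0.357, -0.006], [-2.8, 0.007, -0.004])
49 ([-0.001, -0.53, 0.043], [-4.2, 0.011, -0.006])
57 ([-0.002, -0.718, 0.125], [-5.8, 0.015, -0.008])
```

View pics/s4c.png

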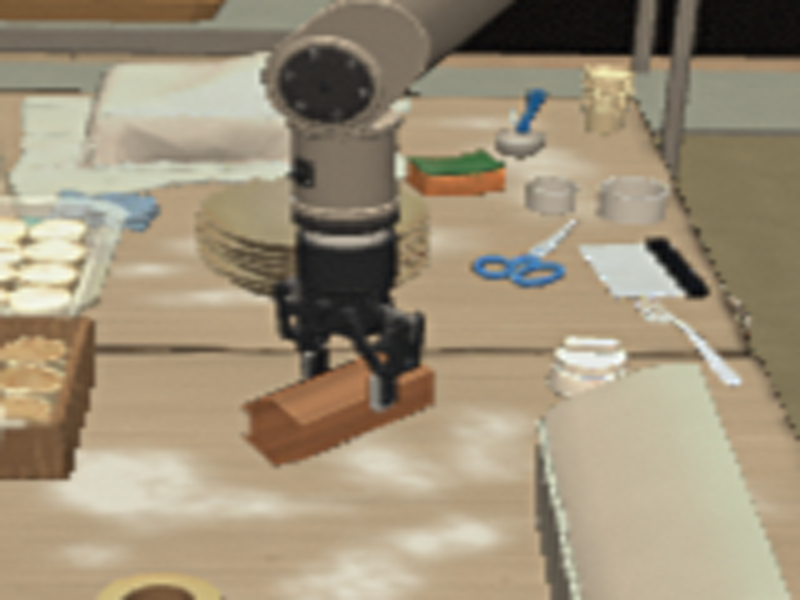

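The side view shows the bar gripped and standing on its lower edge after about 28°, with the channel side notch visible at left (255,415). I'll continue the roll.

{"method": "jog_arm", "body": {"dp": [[0,-0.18,-0.03],[0,-0.357,0],[0,-0.53,0.043],[0,-0.72,0.125],[0,-0.72,0.125]], "angular": [[-1.4,0,0],[-2.8,0,0],[-4.2,0,0],[-5.8,0,0],[-5.8,0,0]], "claw": [60,60,60,60,60]}}

```text
t: 4.0
eef_pos: [0.5451, -0.2797, 0.0346]
tool_rot: [0.19, 0.904, 0.379, 0.058]
contact_force: [0.6, 1.7, -0.2]
gripper_width: 0.733
```

{"method": "jog_arm", "body": {"dp": [[0,0,0],[0,0,0],[0,0,0],[0,0,0],[0,0,0]], "angular": [[0,0,0],[0,0,0],[0,0,0],[0,0,0],[0,0,0]], "claw": [60,68,76,85.4,85.4]}}

```text
t: 4.5
eef_pos: [0.5434, -0.2819, 0.0347]
tool_rot: [0.189, 0.905, 0.377, 0.058]
contact_force: [-0.2, 0.6, -0.3]
gripper_width: 1.002
```

```bash
python3 - <<'E'
from h import *
st(); snap('wrist','w5');snap('side','s5');
cv2.imwrite('pics/s5c.png',cv2.resize(load('s5')['pixels'][80:230,240:400],(800,600),interpolation=cv2.INTER_CUBIC))
E
```

```text
t 4.5 p [ 0.5434 -0.2819  0.0347] F [-0.2  0.6 -0.3] w 85.6
 head 44.8 th -22.67 xz -0.0382 q [ 0.14  0.54  0.14  2.14  0.81  0.22 -1.31]
```

View pics/s5c.png

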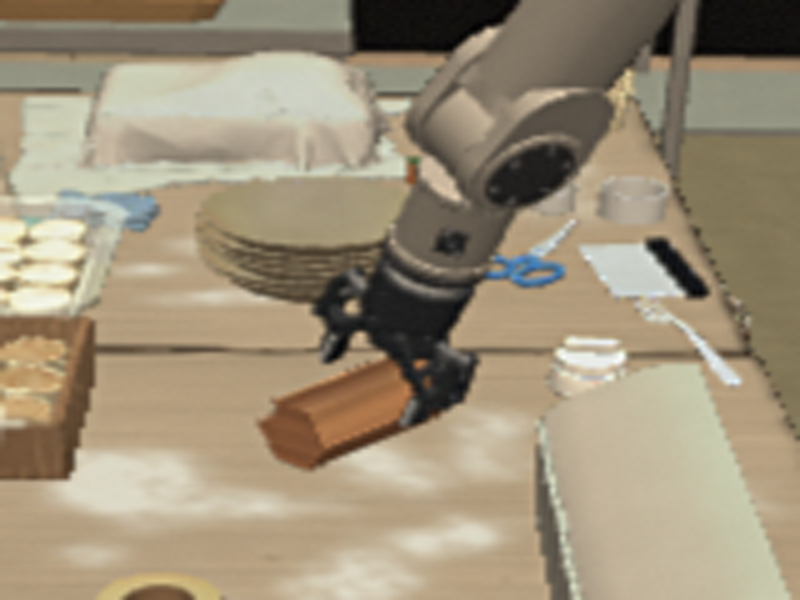

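View pics/w5.png

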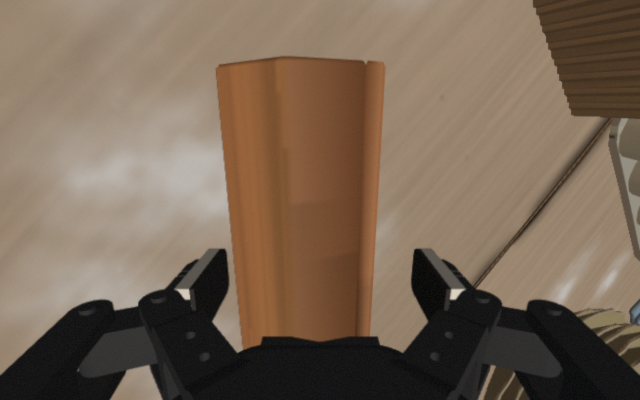

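The side view shows the bar lying flat after the first roll, with the notch now at its upper-left end (270,400). I'll back out and measure.

{"method": "jog_arm", "body": {"dp": [[0,0,-1.0],[0,0,-2.5],[0,0,-4],[0,0,-5],[0,0,-5]], "angular": [[0,0,0],[0,0,0],[0,0,0],[2,0,0],[3.5,0,0]], "claw": [85.4,85.4,85.4,85.4,85.4]}}

```text
t: 5.1
eef_pos: [0.5121, -0.2408, 0.1524]
tool_rot: [0.071, 0.921, 0.384, 0.009]
contact_force: [1.0, -2.1, -1.2]
gripper_width: 1.003
```

```bash
python3 - <<'E'
from h import *
st(); snap('wrist','w6'); st()
c=load('w6')
C=np.array([.5534,-.2593,.032]);a=np.array([np.cos(np.radians(46)),np.sin(np.radians(46)),0]);n=nvec(46)
for dn,dz in [(18.5,32),(-18.5,32),(-37,0),(37,0)]:
  print(dn,dz,proj(c,[C+a*s*.075+n*dn/1e3+[0,0,dz/1e3] for s in(1,-1)]).round(1).tolist())
E
```

```text
t 5.1 p [ 0.5121 -0.2408  0.1524] F [ 1.  -2.1 -1.2] w 85.7
 head 45.08 th -7.97 xz -0.0375 q [ 0.45  0.35 -0.22  1.97  0.26  0.74 -0.72]
t 5.15 p [ 0.5154 -0.2446  0.1545] F [ 5.8 -3.6  2.5] w 85.4
 head 44.85 th -7.75 xz -0.033 q [ 0.46  0.35 -0.22  1.96  0.25  0.75 -0.71]
18.5 32 [[387.9, 77.0], [378.3, 263.9]]
-18.5 32 [[337.1, 76.9], [336.1, 267.4]]
-37 0 [[306.3, 80.3], [310.2, 251.9]]
37 0 [[395.9, 80.3], [386.2, 246.2]]
```

View pics/w6.png

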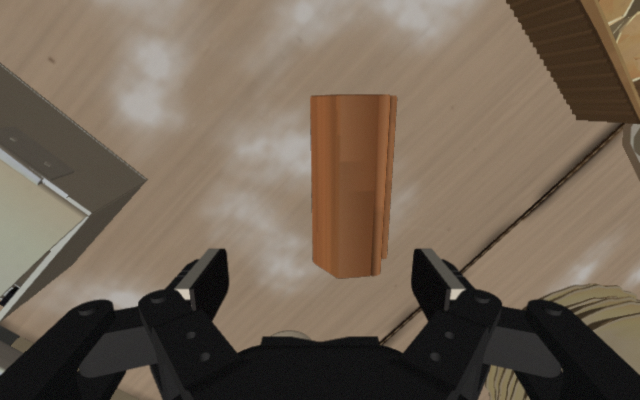

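```bash
python3 - <<'E'
from h import *
st(); snap('wrist','w7'); st(); snap('top','t7')
cv2.imwrite('pics/t7c.png',cv2.resize(load('t7')['pixels'][140:240,360:460],(600,600),interpolation=cv2.INTER_CUBIC))
c=load('w7')
C=np.array([.5534,-.2593,.032]);a=np.array([np.cos(np.radians(46)),np.sin(np.radians(46)),0]);n=nvec(46)
for dn,dz in [(18.5,32),(-18.5,32),(-37,0),(37,0)]:
  print(dn,dz,proj(c,[C+a*s*.075+n*dn/1e3+[0,0,dz/1e3] for s in(1,-1)]).round(1).tolist())
E
```

```text
t 5.15 p [ 0.5154 -0.2446  0.1545] F [ 5.8 -3.6  2.5] w 85.4
 head 44.85 th -7.75 xz -0.033 q [ 0.46  0.35 -0.22  1.96  0.25  0.75 -0.71]
t 5.2 p [ 0.5154 -0.2468  0.1528] F [ 0.6 -0.2 -0.2] w 85.3
 head 44.54 th -8.39 xz -0.036 q [ 0.45  0.35 -0.21  1.97  0.27  0.74 -0.72]
18.5 32 [[380.0, 76.9], [372.7, 263.1]]
-18.5 32 [[329.4, 77.1], [330.6, 266.7]]
-37 0 [[299.8, 80.8], [305.4, 251.4]]
37 0 [[389.2, 80.3], [381.4, 245.6]]
```

View pics/w7.png

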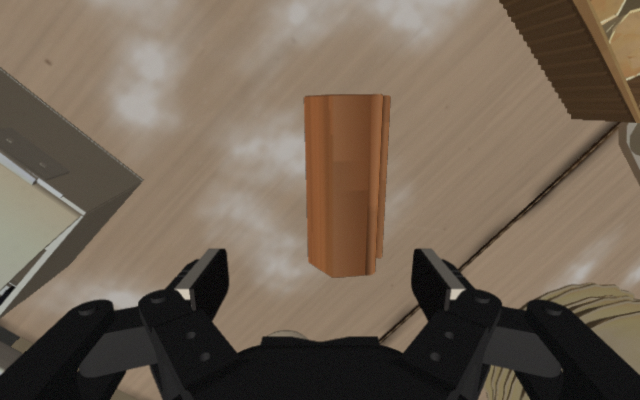

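View pics/t7c.png

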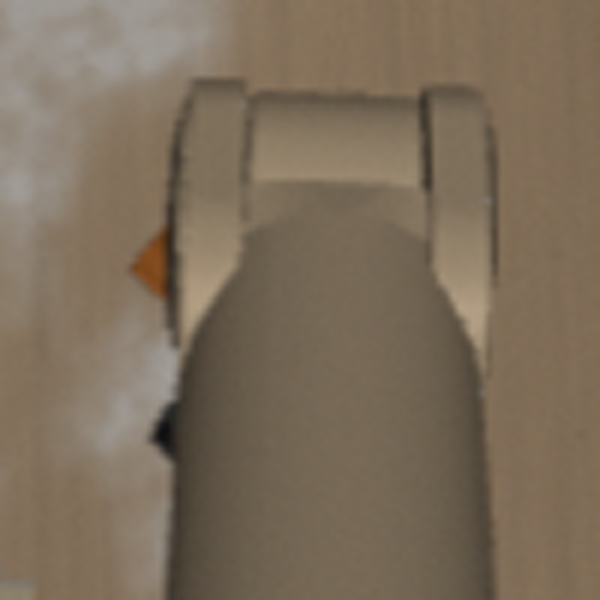

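The wrist view shows the bar's top flat with corners at about (330,96), (377,95), (370,274) and (332,277). The channel strip is on the right, at (380,180).

```bash
python3 - <<'E'
from h import *
c=load('w7'); st()
P=np.array([onz(c,u,v,.064) for u,v in [(330,96),(377,95),(370,274),(332,277)]]); print(P.round(4),P.mean(0))
d=P[0]-P[3]+P[1]-P[2];print(np.degrees(np.arctan2(d[1],d[0])),np.linalg.norm(d)/2, np.linalg.norm(P[0]-P[1]),np.linalg.norm(P[2]-P[3]))
C=[P.mean(0)[0],P.mean(0)[1],.032]; hd=45.7
for k in (-.09,-.04,.0): print(rel(graspTCP(C,hd,30,k),frame(hd,30)))
E
```

```text
t 5.25 p [ 0.5138 -0.2463  0.1508] F [ 0.1 -0.  -0.8] w 85.3
 head 44.53 th -8.46 xz -0.0391 q [ 0.45  0.35 -0.21  1.97  0.27  0.74 -0.73]
[[ 0.5836 -0.2019  0.064 ]
 [ 0.6089 -0.2259  0.064 ]
 [ 0.5058 -0.3322  0.064 ]
 [ 0.4818 -0.3085  0.064 ]] [ 0.54505058 -0.26711289  0.064     ]
46.111198301301236 0.14773860725924917 0.034858378371111144 0.0337088076612006
([0.408, 2.996, 2.085], [7.687, 0.404, -0.32])
([0.455, 1.752, 3.65], [7.687, 0.404, -0.32])
([0.493, 0.757, 4.903], [7.687, 0.404, -0.32])
```

{"method": "jog_arm", "body": {"dp": [[0.4,2.0,0],[0.4,3.0,1],[0.4,3,2.1],[0.4,3,2.1],[0.4,3,2.1]], "angular": [[7.69,0.4,-0.32],[7.69,0.4,-0.32],[7.69,0.4,-0.32],[7.69,0.4,-0.32],[7.69,0.4,-0.32]], "claw": [85.4,85.4,85.4,85.4,85.4]}}

```text
t: 5.75
eef_pos: [0.574, -0.2968, 0.1034]
tool_rot: [-0.242, 0.889, 0.374, -0.107]
contact_force: [0.9, -0.8, -0.3]
gripper_width: 1.0
```

{"method": "jog_arm", "body": {"dp": [[0,0,0],[0,0,0],[0,0,0],[0,0,0],[0,0,0]], "angular": [[0,0,0],[0,0,0],[0,0,0],[0,0,0],[0,0,0]], "claw": [85.4,85.4,85.4,85.4,85.4]}}

```text
t: 6.25
eef_pos: [0.5761, -0.2956, 0.1093]
tool_rot: [-0.239, 0.889, 0.377, -0.103]
contact_force: [-1.2, 0.1, -0.2]
gripper_width: 0.995
```

```bash
python3 - <<'E'
from h import *
st()
C=[.545,-.267,.032]; hd=46
for k in (-.09,-.04,.002): print(rel(graspTCP(C,hd,30,k),frame(hd,30)))
E
```

```text
t 6.25 p [ 0.5761 -0.2956  0.1093] F [-1.2  0.1 -0.2] w 85.0
 head 46.0 th 30.14 xz -0.0023 q [ 0.59  0.86 -0.25  1.28 -0.    1.51 -0.39]
([-0.041, 0.085, -0.078], [-0.028, 0.023, -0.014])
([-0.037, 0.09, 1.922], [-0.028, 0.023, -0.014])
([-0.034, 0.094, 3.602], [-0.028, 0.023, -0.014])
```

{"method": "jog_arm", "body": {"dp": [[0,0.09,1],[0,0.09,2],[0,0.09,3],[0,0.09,3.65],[0,0.09,3.65]], "angular": [[0,0,0],[0,0,0],[0,0,0],[0,0,0],[0,0,0]], "claw": [85.4,85.4,85.4,85.4,85.4]}}

```text
t: 6.75
eef_pos: [0.5422, -0.2641, 0.027]
tool_rot: [-0.241, 0.888, 0.377, -0.104]
contact_force: [-0.1, 0.2, 0.2]
gripper_width: 1.004
```

{"method": "jog_arm", "body": {"dp": [[0,0,0],[0,0,0],[0,0,0],[0,0,0],[0,0,0]], "angular": [[0,0,0],[0,0,0],[0,0,0],[0,0,0],[0,0,0]], "claw": [80,70,60,60,60]}}

```text
t: 7.25
eef_pos: [0.5457, -0.2666, 0.0297]
tool_rot: [-0.239, 0.889, 0.377, -0.102]
contact_force: [2.2, -2.2, 6.8]
gripper_width: 0.733
```

{"method": "jog_arm", "body": {"dp": [[0,0.35,-0.2],[0,0.7,-0.41],[0,1.05,-0.61],[0,1.4,-0.82],[0,1.4,-0.82]], "angular": [[0,0,0],[0,0,0],[0,0,0],[0,0,0],[0,0,0]], "claw": [60,60,60,60,60]}}

```text
t: 7.75
eef_pos: [0.5732, -0.2922, 0.0296]
tool_rot: [-0.242, 0.888, 0.377, -0.103]
contact_force: [-3.0, 3.1, 9.6]
gripper_width: 0.737
```

```bash
python3 - <<'E'
from h import *
snap('side','s8'); snap('wrist','w8'); st()
cv2.imwrite('pics/s8c.png',cv2.resize(load('s8')['pixels'][80:230,240:400],(800,600),interpolation=cv2.INTER_CUBIC))
C=np.array([.545,-.267,.032])+nvec(46)*.0405; pm,rm=cur(); print(C)
rollrows(pm,rm,pm,rm,C,46,[7,14,21,28,35,42,49,56],0,0)
E
```

```text
t 7.85 p [ 0.5732 -0.2922  0.0296] F [-2.   3.5  9.3] w 63.0
 head 46.01 th 30.5 xz -0.001 q [ 0.59  0.94 -0.24  1.31  0.01  1.41 -0.38]
[ 0.57413326 -0.29513366  0.032     ]
7 ([-0.0, -0.163, 0.017], [-1.4, 0.001, 0.001])
14 ([-0.0, -0.323, 0.054], [-2.8, 0.001, 0.003])
21 ([-0.0, -0.477, 0.11], [-4.2, 0.002, 0.004])
28 ([-0.0, -0.623, 0.184], [-5.6, 0.002, 0.005])
35 ([-0.0, -0.759, 0.275], [-7.0, 0.003, 0.006])
42 ([-0.0, -0.882, 0.383], [-8.4, 0.003, 0.008])
49 ([0.0, -0.992, 0.504], [-9.8, 0.004, 0.009])
56 ([0.0, -1.086, 0.638], [-11.2, 0.004, 0.01])
```

View pics/s8c.png

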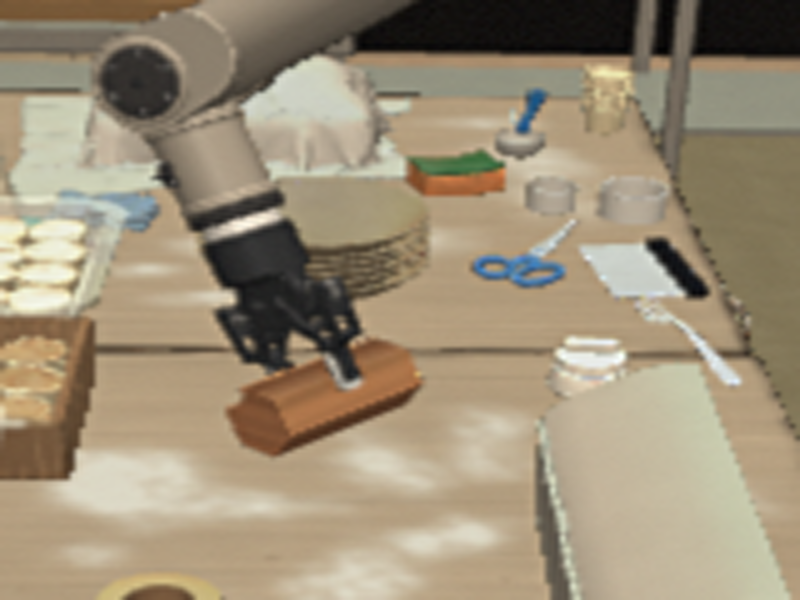

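View pics/w8.png

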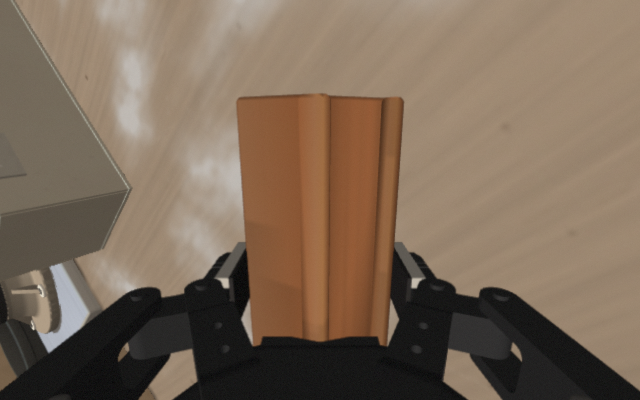

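{"method": "jog_arm", "body": {"dp": [[0,-0.193,-0.033],[0,-0.353,0.0],[0,-0.507,0.06],[0,-0.653,0.134],[0,-0.653,0.134]], "angular": [[-1.4,0,0],[-2.8,0,0],[-4.2,0,0],[-5.6,0,0],[-5.6,0,0]], "claw": [60,60,60,60,60]}}

```text
t: 8.35
eef_pos: [0.5581, -0.2786, 0.033]
tool_rot: [-0.019, 0.92, 0.392, -0.01]
contact_force: [-0.5, -0.1, -2.4]
gripper_width: 0.74
```

{"method": "jog_arm", "body": {"dp": [[0,-0.18,-0.03],[0,-0.357,0],[0,-0.53,0.043],[0,-0.68,0.1],[0,-0.68,0.1]], "angular": [[-1.4,0,0],[-2.8,0,0],[-4.2,0,0],[-5.4,0,0],[-5.4,0,0]], "claw": [60,60,60,60,60]}}

```text
t: 8.85
eef_pos: [0.5499, -0.2772, 0.0325]
tool_rot: [0.186, 0.903, 0.382, 0.067]
contact_force: [-0.0, -0.7, -2.2]
gripper_width: 0.738
```

{"method": "jog_arm", "body": {"dp": [[0,0,0],[0,0,0],[0,0,0],[0,0,0],[0,0,0]], "angular": [[0,0,0],[0,0,0],[0,0,0],[0,0,0],[0,0,0]], "claw": [60,68,76,85.4,85.4]}}

```text
t: 9.35
eef_pos: [0.55, -0.279, 0.0334]
tool_rot: [0.186, 0.904, 0.38, 0.068]
contact_force: [0.8, 0.0, -1.3]
gripper_width: 0.998
```

```bash
python3 - <<'E'
from h import *
st(); snap('wrist','w9');snap('side','s9');
cv2.imwrite('pics/s9c.png',cv2.resize(load('s9')['pixels'][80:230,240:400],(800,600),interpolation=cv2.INTER_CUBIC))
E
```

```text
t 9.35 p [ 0.55   -0.279   0.0334] F [ 0.8  0.  -1.3] w 85.3
 head 45.4 th -22.79 xz -0.0174 q [ 0.17  0.54  0.11  2.13  0.85  0.21 -1.34]
```

View pics/s9c.png

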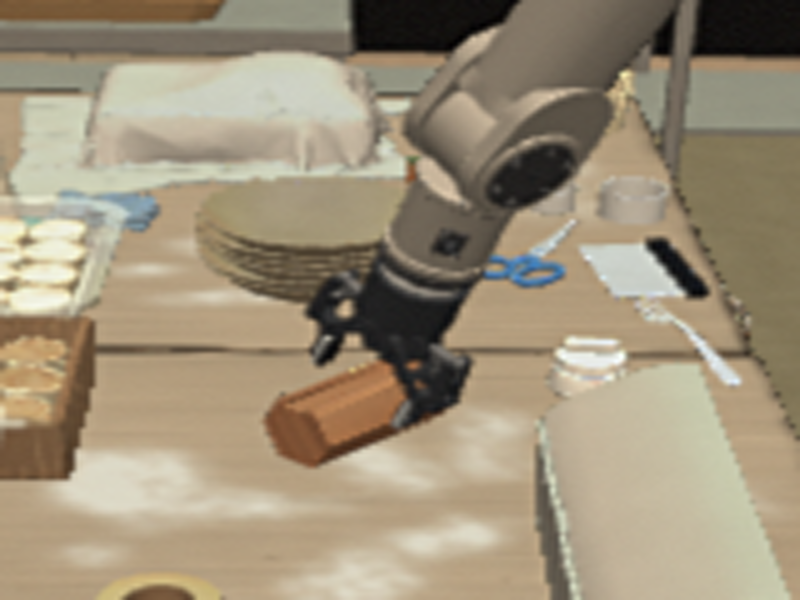

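View pics/w9.png

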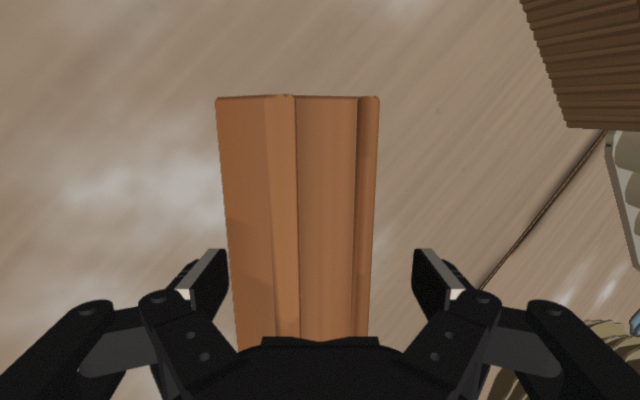

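The channel now faces up: the wrist view shows its floor between (298,200) and (355,200). I'll retract.

{"method": "jog_arm", "body": {"dp": [[0,0,-1.0],[0,0,-2.5],[0,0,-4],[0,0,-5.5],[0,0,-6]], "angular": [[0,0,0],[0,0,0],[1,0,0],[2.5,0,0],[4,0,0]], "claw": [85.4,85.4,85.4,85.4,85.4]}}

```text
t: 9.95
eef_pos: [0.5107, -0.2336, 0.1762]
tool_rot: [0.024, 0.921, 0.388, 0.003]
contact_force: [1.6, -0.8, -1.0]
gripper_width: 0.999
```

{"method": "jog_arm", "body": {"dp": [[0,0,0],[0,0,0],[0,0,0],[0,0,0],[0,0,0]], "angular": [[0.5,0,0],[0.5,0,0],[0.5,0,0],[0.5,0,0],[0.5,0,0]], "claw": [85.4,85.4,85.4,85.4,85.4]}}

```text
t: 10.45
eef_pos: [0.5093, -0.2348, 0.1707]
tool_rot: [0.005, 0.922, 0.387, -0.008]
contact_force: [0.2, 0.3, -0.0]
gripper_width: 1.001
```

```bash
python3 - <<'E'
from h import *
st(); snap('wrist','w10'); st()
c=load('w10'); im=c['pixels']
print(rel([.601,.135,.15],frame(60.85,0)))
E
```

```text
t 10.45 p [ 0.5093 -0.2348  0.1707] F [ 0.2  0.3 -0. ] w 85.5
 head 45.55 th -0.21 xz -0.0186 q [ 0.6   0.38 -0.36  1.87  0.19  0.92 -0.63]
t 10.5 p [ 0.5095 -0.235   0.1709] F [ 0.4 -0.1  0.2] w 85.5
 head 45.54 th -0.22 xz -0.0185 q [ 0.6   0.38 -0.36  1.87  0.19  0.92 -0.63]
([13.14, -7.754, 0.564], [0.016, 0.217, -3.061])
```

View pics/w10.png

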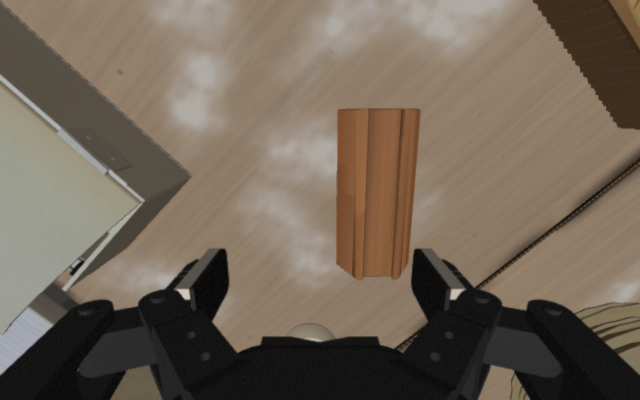

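```bash
python3 - <<'E'
from h import *
c=load('w10'); im=c['pixels']
cv2.imwrite('pics/w10c.png',cv2.resize(im[95:295,320:440],None,fx=3,fy=3,interpolation=cv2.INTER_CUBIC))
E
```

```text
(no output)
```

View pics/w10c.png

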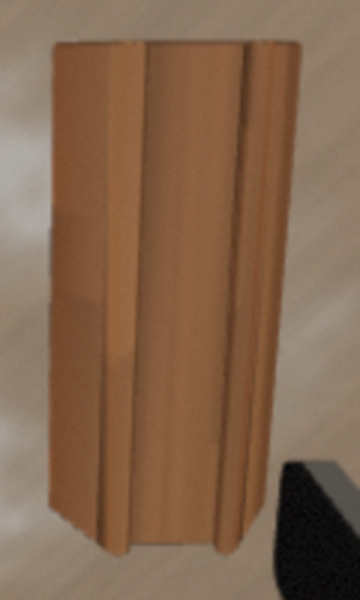

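{"method": "jog_arm", "body": {"dp": [[2,-1.2,0],[4,-2.4,0],[6,-3.6,0],[8,-4.8,0],[10,-6,0]], "angular": [[0,0.2,-0.6],[0,0.2,-1.2],[0,0.2,-2],[0,0.2,-2.6],[0,0.2,-3.06]], "claw": [85.4,70,60,50,50]}}

```text
t: 11.0
eef_pos: [0.5684, 0.0094, 0.1669]
tool_rot: [0.001, 0.862, 0.507, -0.0]
contact_force: [0.9, 0.1, -0.1]
gripper_width: 0.587
```

{"method": "jog_arm", "body": {"dp": [[1,-0.6,0],[1,-0.6,0],[1,-0.6,0],[1,-0.6,0],[1,-0.6,0]], "angular": [[0,0,0],[0,0,0],[0,0,0],[0,0,0],[0,0,0]], "claw": [50,50,50,50,50]}}

```text
t: 11.5
eef_pos: [0.5676, 0.0346, 0.1667]
tool_rot: [0.001, 0.863, 0.505, -0.0]
contact_force: [-0.1, 0.0, -0.9]
gripper_width: 0.584
```

```bash
python3 - <<'E'
from h import *
st(); c=snap('wrist','w11');snap('top','t11'); st()
cv2.imwrite('pics/t11c.png',cv2.resize(load('t11')['pixels'][140:240,360:460],(600,600),interpolation=cv2.INTER_CUBIC))
E
```

```text
t 11.5 p [0.5676 0.0346 0.1667] F [-0.1  0.  -0.9] w 49.9
 head 60.63 th -0.11 xz -0.002 q [ 0.22  0.42 -0.5   1.85  0.25  0.93 -0.9 ]
t 11.6 p [0.5677 0.035  0.1668] F [-0.5  0.1 -0.6] w 49.9
 head 60.65 th -0.11 xz -0.0016 q [ 0.22  0.42 -0.5   1.85  0.25  0.93 -0.9 ]
```

View pics/w11.png

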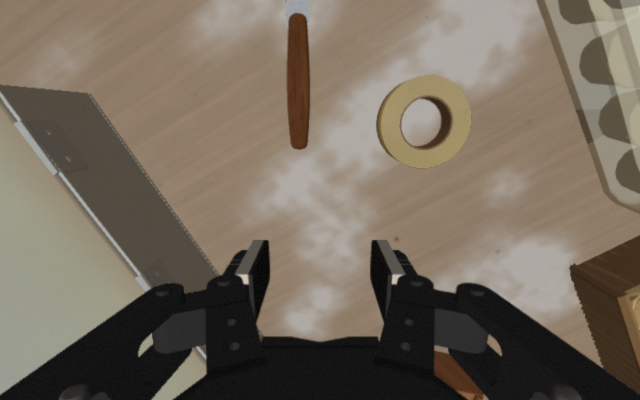

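View pics/t11c.png

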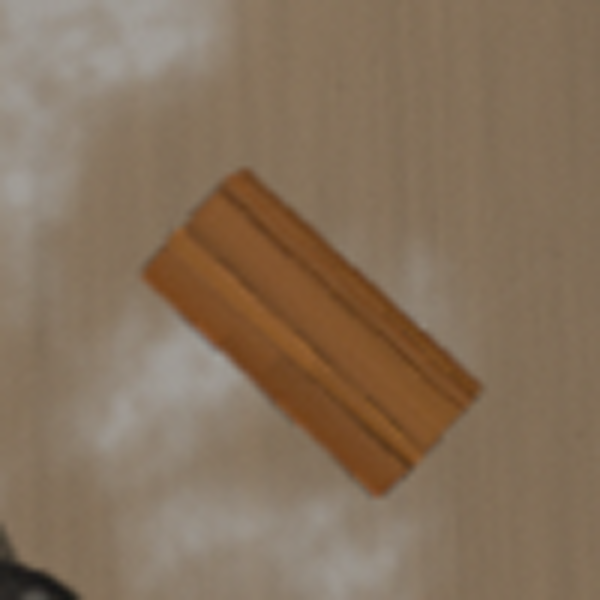

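The top view shows the channel facing up along the bar. The wrist view shows the handle running from about (297,13) to (300,149), clear of the tape at (424,121).

```bash
python3 - <<'E'
from h import *
c=load('w10'); f=lambda u,v,z:onz(c,320+u/3,95+v/3,z)
L=[f(147,43,.064),f(128,553,.064)];Rr=[f(245,43,.064),f(217,553,.064)]
P=np.array(L+Rr); C=P.mean(0); d=P[0]-P[1]+P[2]-P[3]; print('chan',C,np.degrees(np.arctan2(d[1],d[0])),np.linalg.norm(d)/2,np.linalg.norm(P[0]-P[2]),np.linalg.norm(P[1]-P[3]))
c=load('t11'); f=lambda u,v,z:onz(c,360+u/6,140+v/6,z)
P=np.array([f(183,230,.064),f(412,467,.064),f(222,187,.064),f(462,405,.064)]); C=P.mean(0); d=P[0]-P[1]+P[2]-P[3]; print('chan top',C,np.degrees(np.arctan2(d[1],d[0])),np.linalg.norm(d)/2, np.linalg.norm(P[0]-P[2]),np.linalg.norm(P[1]-P[3]))
P=np.array([f(240,168,.032),f(483,388,.032),f(140,272,.032),f(380,497,.032)]);print('sil',P.mean(0))
c=load('w11'); hsv=cv2.cvtColor(c['pixels'],cv2.COLOR_BGR2HSV)
m=cv2.inRange(hsv,(3,110,20),(18,255,150)); m[:, :270]=0; m[:,330:]=0; m[170:]=0; m[:8]=0
cnt=max(cv2.findContours(m,0,2)[0],key=cv2.contourArea)
W=np.array([onz(c,*p[0],.010)[:2] for p in cnt]); r=cv2.minAreaRect((W*1000).astype(np.float32)); print(r, cv2.boundingRect(cnt)); b=cv2.boxPoints(r); print(b)
vx,vy,x0,y0=cv2.fitLine(np.array([onz(c,u,v,.01)[:2] for v,u in np.argwhere(m)],np.float32),2,0,.01,.01).ravel(); print(np.degrees(np.arctan2(vy,vx)),x0,y0)
E
```

```text
chan [ 0.54289986 -0.27272417  0.064     ] 46.204578027593286 0.1484188356886134 0.025381869401025985 0.027095241691341414
chan top [ 0.54114167 -0.27445599  0.064     ] 44.496745531668935 0.146423114948386 0.027088764751374103 0.03664312645155335
sil [ 0.54321331 -0.27585101  0.032     ]
((596.27001953125, 128.5709228515625), (115.67683410644531, 20.251819610595703), 60.08637619018555) (287, 14, 23, 135)
[[558.6494    83.48757 ]
 [576.20325   73.388115]
 [633.8906   173.65427 ]
 [616.3368   183.75372 ]]
60.272312 0.59724045 0.13018137
```

```bash
python3 - <<'E'
from h import *
for z in (.05,.009): print(rel([.6003,.1342,z],frame(60.3,0)))
E
```

```text
([4.107, -0.818, 4.664], [0.022, 0.018, 0.069])
([4.11, -0.821, 6.304], [0.022, 0.018, 0.069])
```

{"method": "jog_arm", "body": {"dp": [[1.8,-0.4,1.5],[3.6,-0.8,3],[4.1,-0.82,4.66],[4.1,-0.82,4.66],[4.1,-0.82,4.66]], "angular": [[0,0,0.07],[0,0,0.07],[0,0,0.07],[0,0,0.07],[0,0,0.07]], "claw": [45,45,45,45,45]}}

```text
t: 12.1
eef_pos: [0.5987, 0.1353, 0.0485]
tool_rot: [0.001, 0.864, 0.503, -0.002]
contact_force: [0.1, -1.0, -0.1]
gripper_width: 0.528
```

{"method": "jog_arm", "body": {"dp": [[0,0,0],[0,0,0],[0,0,0],[0,0,0],[0,0,0]], "angular": [[0,0,0],[0,0,0],[0,0,0],[0,0,0],[0,0,0]], "claw": [45,45,45,45,45]}}

```text
t: 12.6
eef_pos: [0.6003, 0.1352, 0.051]
tool_rot: [0.001, 0.864, 0.503, 0.0]
contact_force: [1.1, 0.6, -0.4]
gripper_width: 0.523
```

```bash
python3 - <<'E'
from h import *
st(); c=snap('wrist','w12')
for z in (.05,.009): print(rel([.6003,.1342,z],frame(60.3,0)))
E
```

```text
t 12.6 p [0.6003 0.1352 0.051 ] F [ 1.1  0.6 -0.4] w 44.7
 head 60.38 th -0.16 xz -0.0005 q [ 0.    0.64 -0.44  1.81  0.38  0.78 -1.15]
([-0.038, 0.027, 0.028], [0.027, 0.008, 0.019])
([-0.037, 0.023, 1.668], [0.027, 0.008, 0.019])
```

View pics/w12.png

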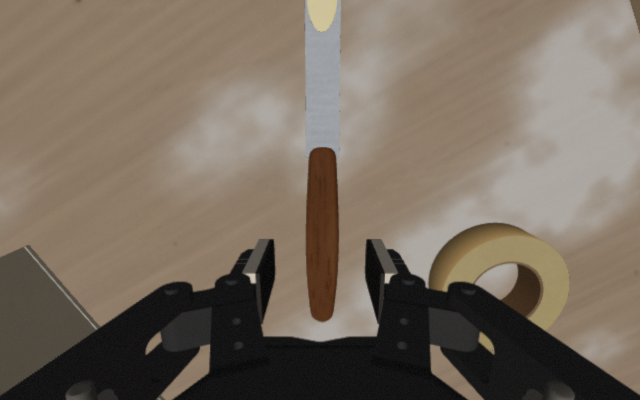

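```bash
python3 - <<'E'
from h import *
c=load('w12')
A=onz(c,322,148,.012);B=onz(c,321.3,321,.012); print(A,B,(A+B)/2,np.linalg.norm(A-B))
d=A-B;print(np.degrees(np.arctan2(d[1],d[0])))
E
```

```text
[0.62481339 0.17856173 0.012     ] [0.56639646 0.07645062 0.012     ] [0.59560493 0.12750617 0.012     ] 0.11764020008243113
60.226481752650756
```

{"method": "jog_arm", "body": {"dp": [[-0.04,0.02,0.5],[-0.04,0.02,1.0],[-0.04,0.02,1.4],[-0.04,0.02,1.66],[-0.04,0.02,1.66]], "angular": [[0,0,0],[0,0,0],[0,0,0],[0,0,0],[0,0,0]], "claw": [45,45,45,45,45]}}

```text
t: 13.15
eef_pos: [0.5989, 0.1342, 0.0071]
tool_rot: [0.001, 0.864, 0.503, -0.001]
contact_force: [0.3, 0.7, 0.0]
gripper_width: 0.529
```

{"method": "jog_arm", "body": {"dp": [[0,0,0],[0,0,0],[0,0,0],[0,0,0],[0,0,0]], "angular": [[0,0,0],[0,0,0],[0,0,0],[0,0,0],[0,0,0]], "claw": [35,25,10,10,10]}}

```text
t: 13.65
eef_pos: [0.6005, 0.1347, 0.0094]
tool_rot: [0.001, 0.864, 0.503, 0.001]
contact_force: [-0.4, -0.6, 3.7]
gripper_width: 0.207
```

```bash
python3 - <<'E'
from h import *
st()
E
```

```text
t 13.65 p [0.6005 0.1347 0.0094] F [-0.4 -0.6  3.7] w 17.6
 head 60.42 th -0.15 xz -0.0002 q [-0.02  0.69 -0.42  1.83  0.41  0.71 -1.18]
```

{"method": "jog_arm", "body": {"dp": [[0,0,-0.3],[0,0,-1],[0,0,-2.5],[0,0,-4],[0,0,-5.5]], "angular": [[0,0,0],[0,0,0],[0,0,0],[0,0,0],[0,0,0]], "claw": [10,10,10,10,10], "grip_force": 60}}

```text
t: 14.15
eef_pos: [0.5994, 0.1346, 0.1486]
tool_rot: [0.001, 0.864, 0.503, -0.0]
contact_force: [1.6, 0.3, -0.9]
gripper_width: 0.201
```

{"method": "jog_arm", "body": {"dp": [[0,0,0],[0,0,0],[0,0,0],[0,0,0],[0,0,0]], "angular": [[0,0,0],[0,0,0],[0,0,0],[0,0,0],[0,0,0]], "claw": [10,10,10,10,10]}}

```text
t: 14.65
eef_pos: [0.599, 0.1344, 0.145]
tool_rot: [0.001, 0.864, 0.503, -0.001]
contact_force: [0.3, -0.2, -1.0]
gripper_width: 0.201
```

```bash
python3 - <<'E'
from h import *
st(); snap('wrist','w13'); s=snap('side','s13')
cv2.imwrite('pics/s13c.png',cv2.resize(s['pixels'][150:300,220:380],(800,600),interpolation=cv2.INTER_CUBIC))
h=45.8; a=np.array([np.cos(np.radians(h)),np.sin(np.radians(h)),0])
T=np.array([.5425,-.2735,0])+a*.0095
for z in (.147,.067): print(rel(T+[0,0,z],frame(h,0)))
E
```

```text
t 14.65 p [0.599  0.1344 0.145 ] F [ 0.3 -0.2 -1. ] w 17.2
 head 60.43 th 0.0 xz -0.0027 q [ 0.05  0.52 -0.5   1.76  0.3   0.94 -1.09]
([-14.953, 6.175, -0.031], [0.009, 0.022, 2.925])
([-14.947, 6.173, 3.169], [0.009, 0.022, 2.925])
```

View pics/s13c.png

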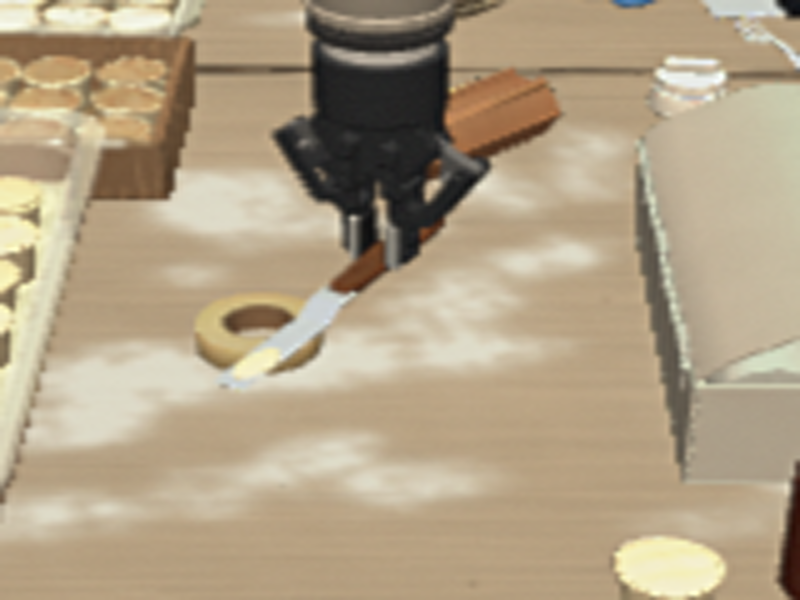

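View pics/w13.png

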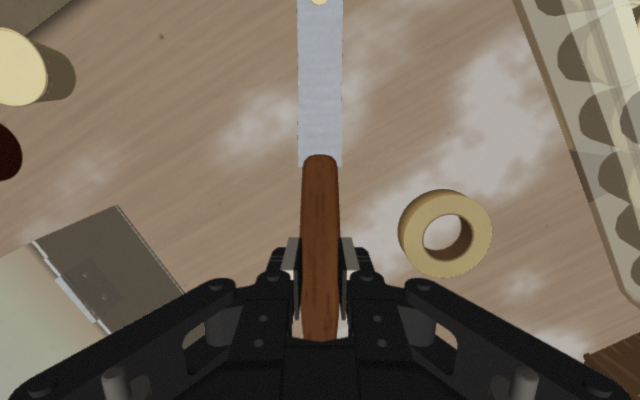

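```bash
python3 - <<'E'
from h import *
s=load('s13'); w=load('w13'); h=np.radians(60.4);a=np.array([np.cos(h),np.sin(h),0]); G=np.array([.599,.1344,.136]);C=G-a*.0095
print('tip',proj(s,[C+a*.165,C+a*.165+[0,0,.01],C+a*.165-[0,0,.01]]), proj(w,[C+a*.054+[0,0,.012],C+a*.075+[0,0,.001],C+a*.165]))
E
```

```text
tip [[265.89861895 245.40156901]
 [265.73769148 242.38785874]
 [266.05811738 248.38697026]] [[ 323.12574187  168.89608833]
 [ 322.99699468  121.11817381]
 [ 323.49455681 -105.77153154]]
```

{"method": "jog_arm", "body": {"dp": [[-1.6,0.7,0],[-3.2,1.4,0],[-4.8,2.0,0],[-6.4,2.7,0],[-8,3.3,0]], "angular": [[0,0,0.5],[0,0,1],[0,0,1.5],[0,0,2],[0,0,2.5]], "claw": [10,10,10,10,10]}}

```text
t: 15.25
eef_pos: [0.5725, -0.0818, 0.1464]
tool_rot: [0.001, 0.914, 0.405, 0.0]
contact_force: [0.6, -0.8, -1.3]
gripper_width: 0.203
```

{"method": "jog_arm", "body": {"dp": [[0,0,0],[0,0,0],[0,0,0],[0,0,0],[0,0,0]], "angular": [[0,0,0],[0,0,0],[0,0,0],[0,0,0],[0,0,0]], "claw": [10,10,10,10,10]}}

```text
t: 15.75
eef_pos: [0.573, -0.0785, 0.1466]
tool_rot: [0.001, 0.913, 0.407, 0.0]
contact_force: [-0.7, 0.2, -1.6]
gripper_width: 0.2
```

```bash
python3 - <<'E'
from h import *
st()
h=45.8; a=np.array([np.cos(np.radians(h)),np.sin(np.radians(h)),0])
T=np.array([.5425,-.2735,0])+a*.0095
for z in (.147,.067): print(rel(T+[0,0,z],frame(h,0)))
E
```

```text
t 15.75 p [ 0.573  -0.0785  0.1466] F [-0.7  0.2 -1.6] w 17.1
 head 48.05 th -0.09 xz -0.0003 q [ 0.36  0.45 -0.42  1.85  0.23  0.89 -0.91]
([-6.238, 4.321, -0.009], [0.018, 0.003, 0.45])
([-6.237, 4.316, 3.191], [0.018, 0.003, 0.45])
```

{"method": "jog_arm", "body": {"dp": [[-1.5,1.1,0],[-3,2.2,0],[-4.5,3.2,0],[-6.0,4.2,0],[-6.24,4.32,0.5]], "angular": [[0,0,0.45],[0,0,0.45],[0,0,0.45],[0,0,0.45],[0,0,0.45]], "claw": [10,10,10,10,10]}}

```text
t: 16.25
eef_pos: [0.5478, -0.2759, 0.1355]
tool_rot: [0.004, 0.923, 0.384, 0.0]
contact_force: [0.1, -1.1, -0.7]
gripper_width: 0.199
```

{"method": "jog_arm", "body": {"dp": [[0,0,0.5],[0,0,1],[0,0,1],[0,0,1],[0,0,1]], "angular": [[0,0,0],[0,0,0],[0,0,0],[0,0,0],[0,0,0]], "claw": [10,10,10,10,10]}}

```text
t: 16.75
eef_pos: [0.5493, -0.2671, 0.1099]
tool_rot: [0.001, 0.921, 0.389, 0.001]
contact_force: [-0.2, 0.1, -0.3]
gripper_width: 0.203
```

```bash
python3 - <<'E'
from h import *
st(); snap('wrist','w14'); s=snap('side','s14')
cv2.imwrite('pics/s14c.png',cv2.resize(s['pixels'][100:220,260:380],(600,600),interpolation=cv2.INTER_CUBIC))
h=45.8; a=np.array([np.cos(np.radians(h)),np.sin(np.radians(h)),0])
T=np.array([.5425,-.2735,0])+a*.0095
for z in (.09,.067): print(rel(T+[0,0,z],frame(h,0)))
E
```

```text
t 16.75 p [ 0.5493 -0.2671  0.1099] F [-0.2  0.1 -0.3] w 17.3
 head 45.78 th -0.15 xz 0.0 q [ 0.61  0.53 -0.35  1.8   0.24  0.85 -0.62]
([0.029, -0.032, 0.802], [0.034, 0.002, -0.014])
([0.029, -0.035, 1.722], [0.034, 0.002, -0.014])
```

View pics/s14c.png

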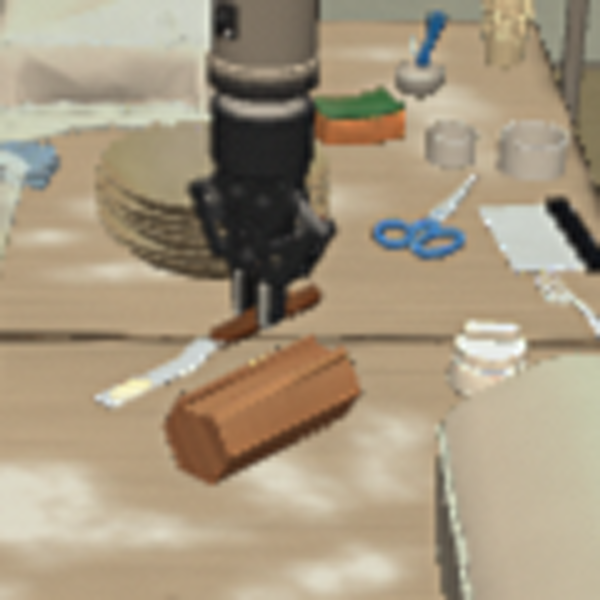

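View pics/w14.png

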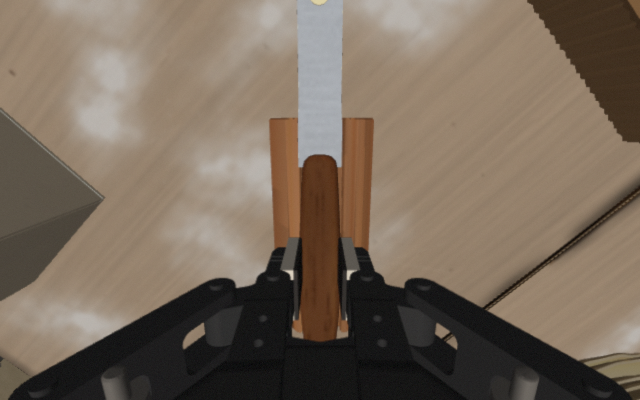

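The wrist view shows the handle centred over the channel: the bar spans columns 270–374 and the blade 299–342. Now lowering.

{"method": "jog_arm", "body": {"dp": [[0.03,-0.03,0.4],[0.03,-0.03,0.8],[0.03,-0.03,1.2],[0.03,-0.03,1.5],[0.03,-0.03,1.7]], "angular": [[0,0,0],[0,0,0],[0,0,0],[0,0,0],[0,0,0]], "claw": [10,10,10,10,10]}}

```text
t: 17.35
eef_pos: [0.548, -0.2672, 0.0663]
tool_rot: [0.001, 0.922, 0.388, -0.001]
contact_force: [-13.5, 3.4, 44.1]
gripper_width: 0.201
```

{"method": "jog_arm", "body": {"dp": [[0,0,0],[0,0,0],[0,0,0],[0,0,0],[0,0,0]], "angular": [[0,0,0],[0,0,0],[0,0,0],[0,0,0],[0,0,0]], "claw": [10,10,10,10,10]}}

```text
t: 17.85
eef_pos: [0.5485, -0.2672, 0.0668]
tool_rot: [0.001, 0.922, 0.388, 0.0]
contact_force: [-0.5, -0.7, -1.6]
gripper_width: 0.199
```

```bash
python3 - <<'E'
from h import *
st(); w=snap('wrist','w15'); s=snap('side','s15')
cv2.imwrite('pics/s15c.png',cv2.resize(s['pixels'][100:220,260:380],(600,600),interpolation=cv2.INTER_CUBIC))
E
```

```text
t 17.85 p [ 0.5485 -0.2672  0.0668] F [-0.5 -0.7 -1.6] w 17.0
 head 45.67 th -0.11 xz -0.0007 q [ 0.6   0.59 -0.33  1.82  0.27  0.77 -0.65]
```

View pics/s15c.png

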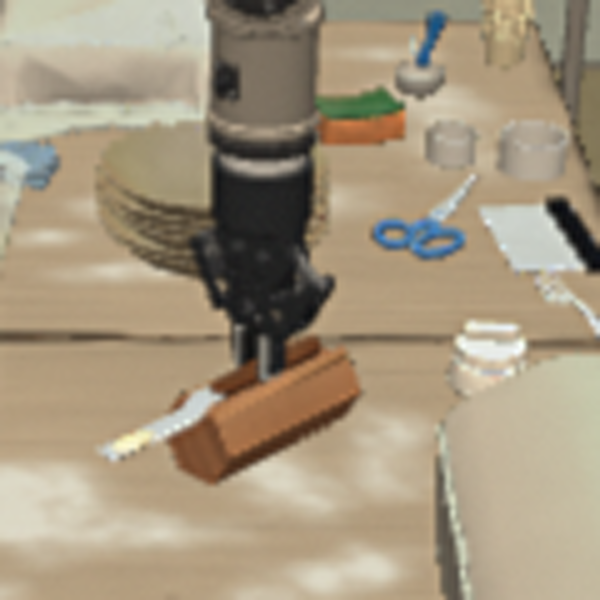

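View pics/w15.png

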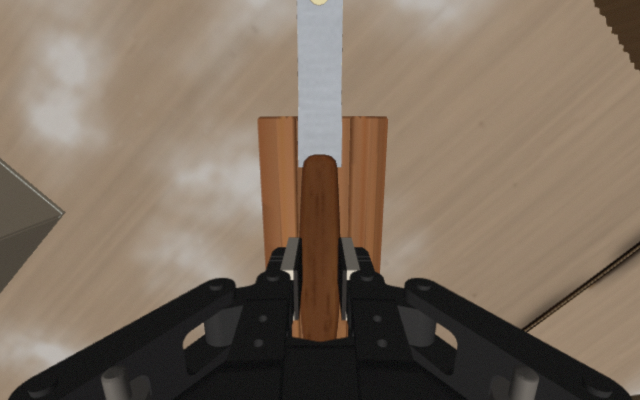

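The handle sits in the channel. Its front end (320,157) is about 20 mm short of the bar end (320,117), as expected when centred. Releasing and lifting off.

{"method": "jog_arm", "body": {"dp": [[0,0,0],[0,0,0],[0,0,0],[0,0,0],[0,0,0]], "angular": [[0,0,0],[0,0,0],[0,0,0],[0,0,0],[0,0,0]], "claw": [20,26,34,42,42]}}

```text
t: 18.45
eef_pos: [0.5486, -0.2672, 0.067]
tool_rot: [0.001, 0.922, 0.388, 0.0]
contact_force: [-0.5, 0.0, 0.2]
gripper_width: 0.488
```

{"method": "jog_arm", "body": {"dp": [[0,0,-0.5],[0,0,-1.5],[0,0,-3],[0,0,-4],[0,0,-5]], "angular": [[0,0,0],[0,0,0],[0,0,0],[0,0,0],[0,0,0]], "claw": [42,42,42,42,42]}}

```text
t: 18.95
eef_pos: [0.5487, -0.267, 0.1944]
tool_rot: [0.002, 0.922, 0.388, 0.001]
contact_force: [-0.0, -0.4, 0.1]
gripper_width: 0.493
```

{"method": "jog_arm", "body": {"dp": [[-1,0,0],[-2,0,0],[-3,0,0],[-3,0,0],[-3,0,0]], "angular": [[0,0,0],[0,0,0],[0,0,0],[0,0,0],[0,0,0]], "claw": [42,42,42,42,42]}}

```text
t: 19.45
eef_pos: [0.4959, -0.321, 0.1928]
tool_rot: [0.001, 0.922, 0.388, 0.0]
contact_force: [0.1, 0.3, -0.1]
gripper_width: 0.49
```

```bash
python3 - <<'E'
from h import *
st(); w=snap('wrist','w16'); s=snap('side','s16')
cv2.imwrite('pics/s16c.png',cv2.resize(s['pixels'][100:220,260:380],(600,600),interpolation=cv2.INTER_CUBIC))
E
```

```text
t 19.45 p [ 0.4959 -0.321   0.1928] F [ 0.1  0.3 -0.1] w 41.9
 head 45.6 th -0.17 xz -0.0003 q [ 0.75  0.4  -0.36  1.78  0.17  0.98 -0.46]
```

View pics/s16c.png

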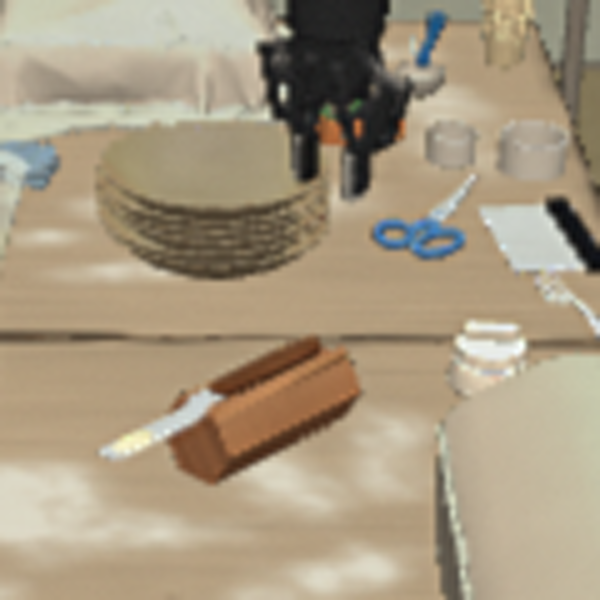

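View pics/w16.png

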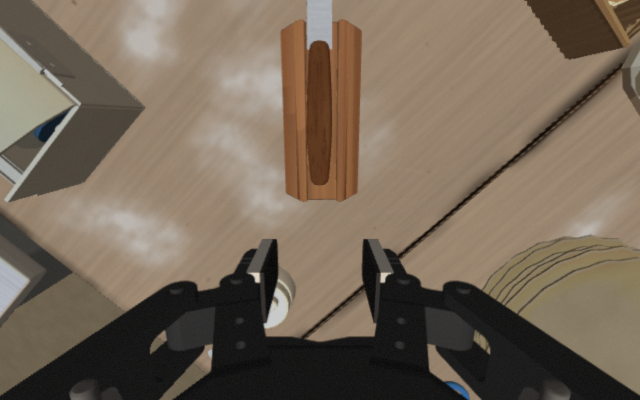

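```bash
python3 - <<'E'
from h import *
w=load('w16'); cv2.imwrite('pics/w16c.png',cv2.resize(w['pixels'][10:210,260:380],None,fx=3,fy=3,interpolation=cv2.INTER_CUBIC))
f=lambda u,v,z:onz(w,u,v,z)
H=[f(319,40,.07),f(319,186,.07)];print('handle',np.mean(H,0),np.linalg.norm(H[0]-H[1]))
s=load('s16'); a=np.array([np.cos(np.radians(45.8)),np.sin(np.radians(45.8)),0]);C=np.array([.5425,-.2735,.057])
print('blade tip side pred',proj(s,[C+a*.165]),'seen',260+103/5,100+455/5)
st()
E
```

```text
handle [ 0.54134765 -0.27200138  0.07      ] 0.11742175589091502
blade tip side pred [[281.10768952 190.83979952]] seen 280.6 191.0
t 19.55 p [ 0.4969 -0.3196  0.1926] F [0.6 0.7 0. ] w 42.2
 head 45.75 th -0.15 xz 0.0003 q [ 0.75  0.4  -0.37  1.78  0.17  0.98 -0.46]
```

View pics/w16c.png

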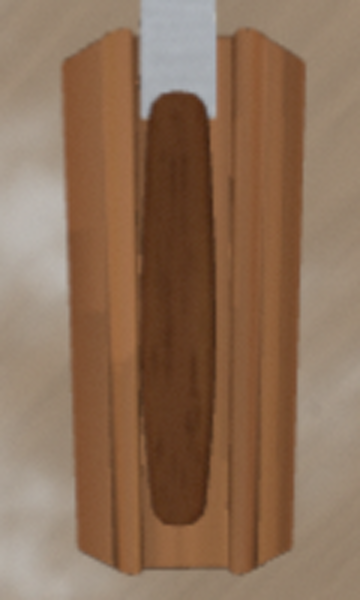

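The handle lies inside the channel and parallel to it, midway along the bar. The blade tip in the side view agrees with the prediction for a level, seated spatula (281,191). Handing in.

```bash
python3 -c "
from h import *
hand_in(); st()"
```

```text
the job is handed in; nothing more can be done
the job is handed in; nothing more can be done
```

I rolled the rest over two flats towards the robot so the channel faces up, then laid the spatula's handle in the channel. The job is handed in at about 19.6 s of the 54 s, and no verdict was reported.

**Rolling:** For each roll I gripped the rest across two opposite flats, slid it about 40 mm away from the robot to keep clear of the box, and turned it over its near lower edge. It ended within a few centimetres of where it started.

**Placing:** I only picked up the spatula once the rest was lying channel up and released. The blade sticks out past the end away from the robot.

**Last checks before handing in:**
- **Handle position:** measured about 2 mm from the channel middle I had worked out earlier. It lies between the lips and along the channel, a little to one side of the middle.
- **Level and seated:** the blade tip in the side view was within 1 pixel of where a level, seated spatula should put it.
- **Gripper:** open and clear of everything, with contact force about zero.

**Disagreements and surprises:**
- Two views gave the bar's heading as 46.2° and 44.5°. I used 45.8°.
- The handle measured about 117 mm long instead of 108 mm, probably because the metal collar was included.
- Lowering the spatula gave a brief 44 N reading at the wrist, which fell to about zero when the arm settled. I took it as the handle meeting the channel floor, not the gripper body pressing on something.
- I did not measure the tape, cup and timer again at the end. No move brought the gripper close to them, and they looked undisturbed where the pictures showed them.

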